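# Load slotted masses on a force sensor's hanger

### The job

The force sensor is to be checked: take the two slotted masses by their black tabs and slide each sideways onto the hanger stem, first the large blue one so that it lies flat on the brass one already there, then the small orange one flat on the blue one, each pushed fully home and with its slot turned at least 45 degrees away from the slot of the mass just below it. Leave the brass mass seated on the hanger, let go of everything, and do not bump the stand or disturb the amber bottle, the white jar and the petri dish.

Things in the scene. Friction and masses are not known exactly. Their poses are not given: they have to be found in the camera images.
- stand: Fixed force sensor stand. Origin: on the bench on the stem's axis; x points to its post. Grey foot 14 mm high, x -50 to 120, y +-65 mm. Post 28 x 40 mm at x = 100 mm. White housing 100 x 100 x 50 mm centred over the stem, underside 230 mm above the bench, collar of 22 mm diameter down to 222 mm. Open on the robot's side; a gripper fits only if it leans 30 to 45 degrees back from the stem.
- stem_foot (a point): The hanger stem's axis at the top of the load plate, 50 mm above the bench; axes as the stand's. The vertical steel stem is 8 mm in diameter and hangs from the housing down to the round load plate, 60 mm in diameter.
- base_mass: Brass slotted disc, 72 mm in diameter, 18 mm thick, no tab, 0.40 kg, loose, already lying on the load plate round the stem; the direction of its slot varies. Origin: centre of its underside; body x points from the centre out through the mouth of its slot. Slot 13 mm wide.
- base_slot (a point): Middle of the mouth of the brass disc's slot, at its rim, body x = 36 mm, z = 9 mm.
- large_mass: Large blue slotted disc, 76 mm in diameter, 16 mm thick, 0.22 kg, lying flat on the bench. Origin: centre of its underside; body z up; body x points from the centre out through the mouth of the slot. Slot 13 mm wide with a round end about the centre, flared to 21 mm in the last 12 mm before the rim. A black tab stands beyond the rim opposite the slot.
- large_slot (a point): Middle of the mouth of the blue disc's slot, at its rim: body x = 38 mm, y = 0, z = 8 mm.
- large_tab (a point): Good grip point in the blue disc's black tab, at body x = -64, y = 0, z = 30 mm; close the fingers along body y. The tab is upright, 14 mm thick (y), 40 mm long (x from -84 to -44 mm), 44 mm high (z 0 to 44 mm); a neck 14 mm wide and 14 mm high joins it to the disc.
- small_mass: Small orange slotted disc, 64 mm in diameter, 16 mm thick, 0.15 kg, lying flat on the bench. Origin: centre of its underside; body z up; body x points from the centre out through the mouth of the slot. Slot 13 mm wide with a round end about the centre, flared to 21 mm in the last 12 mm before the rim. A black tab stands beyond the rim opposite the slot.
- small_slot (a point): Middle of the mouth of the orange disc's slot, at its rim: body x = 32 mm, y = 0, z = 8 mm.
- small_tab (a point): Good grip point in the orange disc's black tab, at body x = -64, y = 0, z = 30 mm; close the fingers along body y. The tab is upright, 14 mm thick (y), 40 mm long (x from -84 to -44 mm), 44 mm high (z 0 to 44 mm); a neck 14 mm wide and 14 mm high joins it to the disc.
- amber_bottle: Bystander: amber glass bottle with stopper, 56 mm in diameter, 115 mm high, loose. Origin: centre of its underside.
- white_jar: Bystander: white jar with black cap, 54 mm in diameter, 71 mm high, loose. Origin: centre of its underside.
- petri_dish: Bystander: flat round dish, 67 mm in diameter, 16 mm high, loose. Origin: centre of its underside.
Things that resemble listed ones, but are neither listed nor needed, are in the scene too. Of the things shaped like the small_mass, the orange one is meant.

How it is judged:
On the way, in this order (a step that is already met when the one before it is completed fails the run):
1. the large blue mass lies home on the brass mass, its slot turned away, while the orange one is not yet on (horizontal distance between large_mass and stem_foot below 0.006 m and z of large_mass in the frame of base_mass between 0.015 and 0.021 m and angle between large_mass's own z axis and vertical below 0.07 rad and x of large_slot in the frame of base_mass below 0.0291 m and horizontal distance between small_mass and stem_foot above 0.05 m), for 0.2 s.
2. the small orange mass lies home on the blue mass, its slot turned away (horizontal distance between small_mass and stem_foot below 0.006 m and z of small_mass in the frame of large_mass between 0.013 and 0.019 m and angle between small_mass's own z axis and vertical below 0.07 rad and x of small_slot in the frame of large_mass below 0.0245 m), for 0.2 s.
At the end, for the whole second after the job is handed in: Discs stacked flat (4 degrees) round the stem: brass on the plate, blue on brass, orange on blue, centres within 6 mm of the stem axis, gaps within 3 mm; blue slot at least 45 degrees (40 accepted) from the brass slot, orange slot likewise from the blue slot; all at rest (all of step 2 and horizontal distance between each of base_mass, large_mass and stem_foot below 0.006 m and angle between each of base_mass, large_mass's own z axis and vertical below 0.07 rad and z of base_mass in the frame of stem_foot below 0.003 m and z of large_mass in the frame of base_mass between 0.015 and 0.021 m and x of large_slot in the frame of base_mass below 0.0291 m and linear speed of each of base_mass, large_mass, small_mass below 0.02 m/s); the robot touches nothing.
It fails at once if the amber bottle is pushed more than 25 mm or tipped (distance of amber_bottle from where it was at the start of the episode above 0.025 m or angle between amber_bottle's own z axis and vertical above 0.35 rad).
It fails at once if the white jar is pushed more than 25 mm or tipped (distance of white_jar from where it was at the start of the episode above 0.025 m or angle between white_jar's own z axis and vertical above 0.35 rad).
It fails at once if the petri dish is pushed more than 25 mm or tipped (distance of petri_dish from where it was at the start of the episode above 0.025 m or angle between petri_dish's own z axis and vertical above 0.35 rad).
It fails at once if the robot bumps the stand with more than 15 N (contact force between the arm and stand above 15 N).
It fails at once if the robot bumps the stand with more than 15 N (contact force between the fingers and stand above 15 N).
It also fails if it takes over 72 s, if anything falls off the work surface, if the arm or the gripper's body presses on something with over 40 N, if the wrist force passes 120 N, or if a joint passes its speed limit or range.

### The arm

A 6-joint arm with a two-finger parallel gripper is mounted at the origin on a cart in front of the work surface, level with it; the furniture and walls round the work are solid. World frame = base frame: x ahead of the robot, y to its left, z up, the work surface at z = 0. Lengths are in m, angles in rad, forces in N, time in s.
With the tool pointing down it reaches from about 0.4 to 0.825 m from the base axis. Payload 7 kg.
Tool frame: the origin (TCP) lies midway between the tips of the shut fingers; the grasp point (between the pads) lies grasp_offset behind it (grasp_offset is the distance from the TCP to the grasp point, in m); x points along the fingers, z is the direction in which the jaws open and shut, and the axes are right-handed (so a half turn about x gives the same grasp; the last joint's range is limited). The gripper opens to 88 mm and grips with 3 to 60 N. Pads are 19 mm wide; open, the fingers measure 130 mm over their backs; the gripper's body (78 mm by 193 mm) begins 47 mm behind the grasp point.
Start: joints at [1.483, 0.359, 0.012, 0, -1.224, -0.288], TCP at [0.248, 0.628, 0.227] pointing down, gripper open.
Joint ranges: [-3.07, 3.07], [-1.43, 2.12], [-1.02, 1.25], [-3.03, 1.67], [-3.05, -0], [-3.03, 3.03]. Speed limits (rad/s): [2.39, 2.39, 3.01, 3.14, 3.14, 3.14].

### API

Orientations are given as [roll, pitch, yaw] about the fixed x, y, z axes, in that order (R = Rz(yaw) Ry(pitch) Rx(roll)).
In Python, from cell import get_obs, read_camera, job_done, grasp_offset gives the robot as it stands. The module is installed in compiled form; this text tells all that it offers.
- The arm moves only by the shell command python3 -m inch 'ROWS' [FORCE]. ROWS is JSON, a list of rows, each an object with "grip": the opening in per cent of the stroke, from 0 (shut) to 100 (fully open); "delta_pos": the shift along the tool's x, y, z in cm, a list of three; "yaw": the turn about the tool's x in rad. In form: [{"grip": grip, "delta_pos": [dx, dy, dz], "yaw": yaw}, ...]. A call has 1 to 10 rows; each row is the pose to reach, as a shift and turn from the pose commanded when the call began, along the tool's axes at that moment; what a row does not reach only later rows make up. A row lasts 1/10 s, in which the tool goes at most 50 mm and 8.59 degrees, less where a joint would pass 70% of its speed; a pose out of reach is approached as far as the arm can. A call with a gripper value outside its range is refused whole. The fingers move at their own pace and stop on an object; FORCE is the grip in N (left out, the last holds). Time passes only in rows, so rows that repeat a pose let the fingers close. It gives the time, the measured TCP pose, the force and the opening at its end, in the units of the state.
- get_obs(): the state, without advancing time (a new reading comes with each control period).
- read_camera(name): name is "scene" or "top"; returns a dict with "image" (480x640x3 uint8, blue, green, red), "z_map" (480x640 float32, m along the optical axis (not along the pixel's ray), 0 where there is no reading), "intrinsics" (3x3 intrinsics, pixels), "dist_coeffs" ([k1, k2, p1, p2, k3] as OpenCV has them; the pictures are not rectified), "pose" (4x4, takes a point from camera to world coordinates). Camera axes: x right, y down, z forward; pixel columns grow to the right and rows downward; lengths in m; the calibration is good to about 2 mm. A picture is of the moment at which its call begins.
- job_done(): hands the job in, once; it reports no verdict.
The state is a dict: "clock": time; "joints": joint angles; "qvel": joint speeds; "joint_efforts": joint torques, N m; "tool_pos": TCP position; "orientation": TCP orientation; "wrist_force": force on the tool from outside, world axes, zero at the start; "torque": the same for the moment, N m; "grip_width": finger opening in m.
Only numpy, scipy, OpenCV 4.12 (cv2) and the standard library are available. Lean on these libraries where they do the work, as an engineer would, in place of code of your own. Each camera call takes 0.05 s, during which the arm holds its last target.

## Working session

There is one attempt and no reset: what is moved stays moved. The work goes in short steps, Python scripts to look and compute and a shell command to move; the robot and the scene stay as the last step left them, time stands still between calls to the robot, and variables do not carry over. Pictures are saved under pics/ and viewed, and the job is handed in when it is done.

```bash
ls; mkdir -p pics
python3 - <<'E'
from cell import *
import cv2,numpy as np
o=get_obs();print({k:np.round(v,3).tolist() for k,v in o.items()},grasp_offset)
for n in ["scene","top"]:
    c=read_camera(n);cv2.imwrite(f"pics/{n}0.png",c["image"]);print(n,c["intrinsics"],c["dist_coeffs"],c["pose"])
    np.savez(f"{n}0.npz",**c)
E
```

```text
pics
{'clock': 0.0, 'joints': [1.483, 0.359, 0.011, -0.0, -1.224, -0.288], 'qvel': [0.0, 0.001, -0.002, 0.0, -0.0, -0.001], 'joint_efforts': [0.002, -58.271, 29.304, 6.997, 0.007, -0.0], 'tool_pos': [0.248, 0.627, 0.226], 'orientation': [0.109, 1.569, -1.838], 'wrist_force': [-0.245, 0.284, 0.049], 'torque': [-0.0, -0.01, -0.039], 'grip_width': 0.088} 0.0188
scene [[443.48033712   0.         311.040249  ]
 [  0.         443.48033712 241.73539521]
 [  0.           0.           1.        ]] [-0.041005  0.        0.        0.        0.      ] [[ 7.66847803e-01 -4.62895805e-01  4.44603104e-01  6.68939247e-02]
 [-6.41828897e-01 -5.53424402e-01  5.30826806e-01 -6.44757097e-01]
 [ 3.36705265e-04 -6.92422490e-01 -7.21492191e-01  8.58121490e-01]
 [ 0.00000000e+00  0.00000000e+00  0.00000000e+00  1.00000000e+00]]
top [[539.29402128   0.         323.96523033]
 [  0.         539.29402128 229.27081925]
 [  0.           0.           1.        ]] [-0.11797875  0.          0.          0.          0.        ] [[ 0.00540929 -0.98802662  0.15418866  0.35155919]
 [-0.99991542 -0.00352054  0.01252002 -0.07235382]
 [-0.01182728 -0.15424334 -0.9879621   1.51863263]
 [ 0.          0.          0.          1.        ]]
```

View pics/scene0.png

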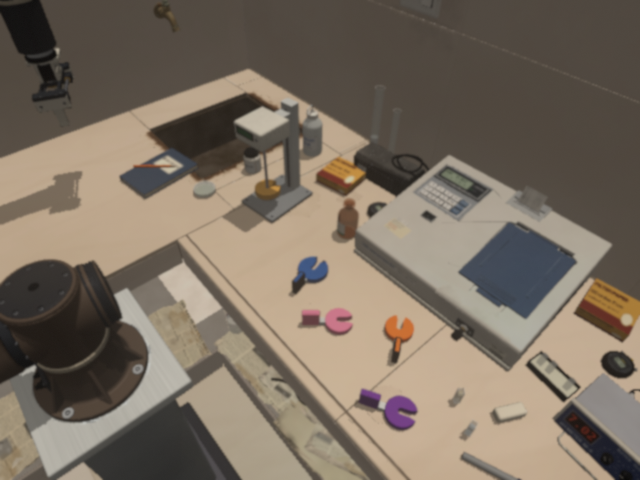

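View pics/top0.png

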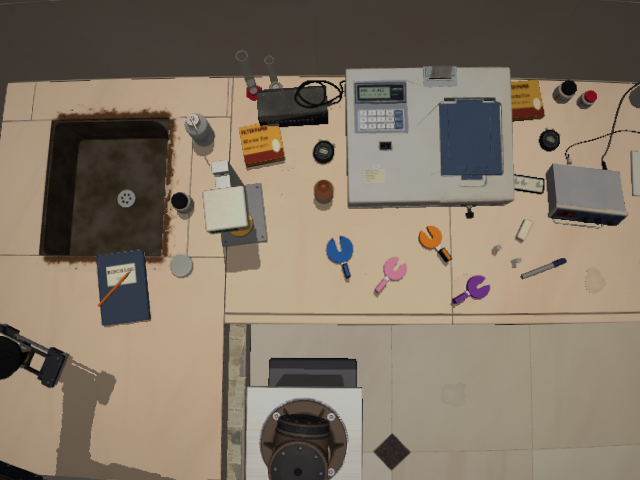

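```bash
cat > h.py <<'E'
import numpy as np,cv2
def cloud(c):
    K=c["intrinsics"];d=c["dist_coeffs"];z=c["z_map"];T=c["pose"]
    h,w=z.shape;u,v=np.meshgrid(np.arange(w),np.arange(h))
    p=cv2.undistortPoints(np.stack([u,v],-1).reshape(-1,1,2).astype(float),K,d).reshape(h,w,2)
    P=np.concatenate([p*z[...,None],z[...,None]],-1)
    W=P@T[:3,:3].T+T[:3,3]; W[z==0]=np.nan
    return W
def rays(c,uv):
    p=cv2.undistortPoints(np.array(uv,float).reshape(-1,1,2),c["intrinsics"],c["dist_coeffs"]).reshape(-1,2)
    return np.c_[p,np.ones(len(p))]@c["pose"][:3,:3].T, c["pose"][:3,3]
def onplane(c,uv,z):
    r,o=rays(c,uv); return o+r*((z-o[2])/r[:,2])[:,None]
def proj(c,X):
    T=np.linalg.inv(c["pose"]);X=np.atleast_2d(X)
    return cv2.projectPoints(X,cv2.Rodrigues(T[:3,:3])[0],T[:3,3],c["intrinsics"],c["dist_coeffs"])[0].reshape(-1,2)
def crop(c,x0,y0,x1,y1,s,name):
    cv2.imwrite(name,cv2.resize(c["image"][y0:y1,x0:x1],None,fx=s,fy=s,interpolation=cv2.INTER_CUBIC))
E
python3 - <<'E'
from h import *
for n in ["scene","top"]:
    c=dict(np.load(f"{n}0.npz"));W=cloud(c)
    hsv=cv2.cvtColor(c["image"],cv2.COLOR_BGR2HSV)
    for nm,lo,hi,in [("blue",(100,150,60),(120,255,255)),("orange",(5,190,150),(16,255,255))]:
        m=cv2.inRange(hsv,lo,hi)>0
        m&=(np.abs(W[...,2]-.01)<.02)&(W[...,0]<.8)
        nn,lab,st,ce=cv2.connectedComponentsWithStats(m.astype(np.uint8))
        for i in range(1,nn):
            if st[i,4]>100:
                p=W[lab==i];print(n,nm,st[i],np.nanmedian(p,0).round(4),np.nanmin(p,0).round(4),np.nanmax(p,0).round(4))
c=dict(np.load("scene0.npz"));crop(c,220,80,380,240,5,"pics/s_a.png");crop(c,270,240,430,370,5,"pics/s_b.png")
c=dict(np.load("top0.npz"));crop(c,160,90,340,290,3,"pics/t_a.png");crop(c,310,210,470,300,5,"pics/t_b.png")
E
```

```text
top blue [327 237  25  26 429] [ 0.5248 -0.1013  0.0161] [ 0.4938 -0.1297  0.0041] [ 0.5641 -0.062   0.0253]
top orange [420 226  21  22 294] [ 0.5623 -0.356   0.0156] [ 0.536  -0.3816  0.005 ] [ 0.5964 -0.3235  0.0246]
```

View pics/s_a.png

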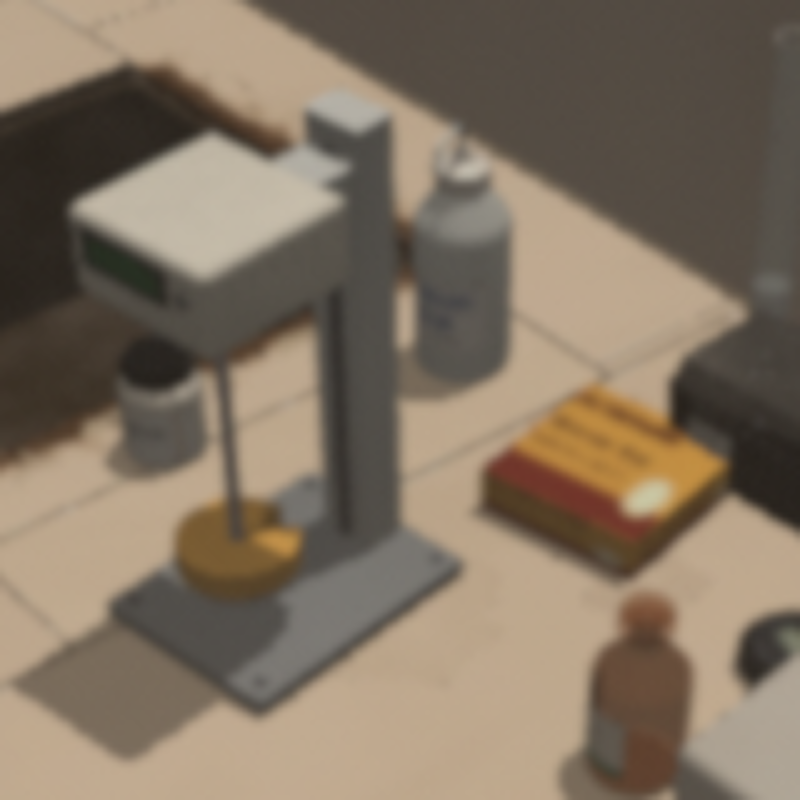

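View pics/t_a.png

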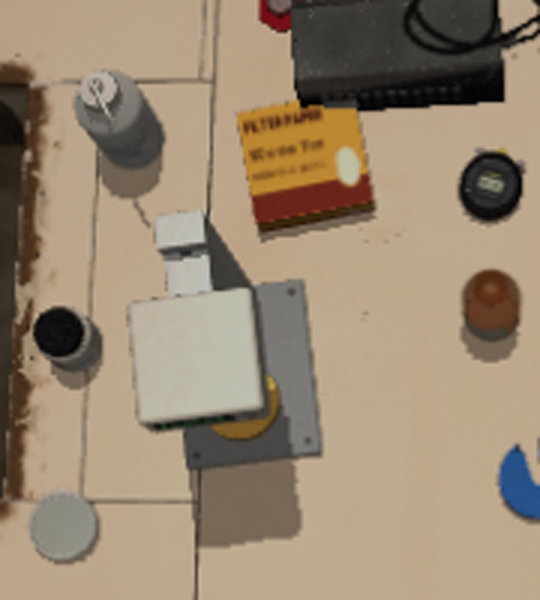

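View pics/t_b.png

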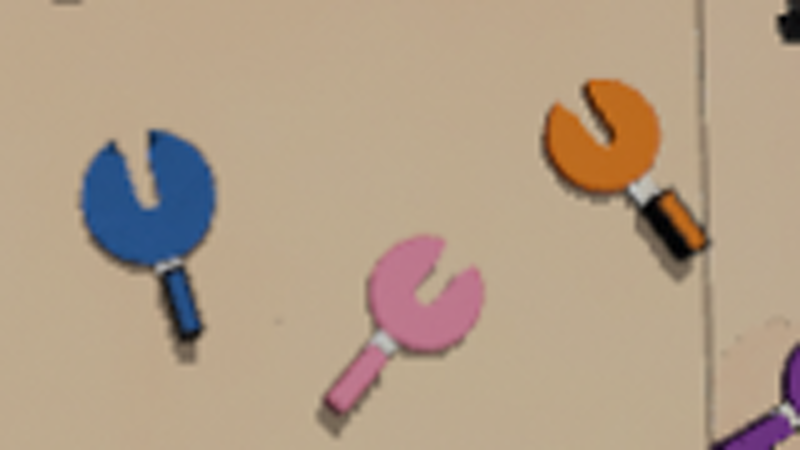

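View pics/s_b.png

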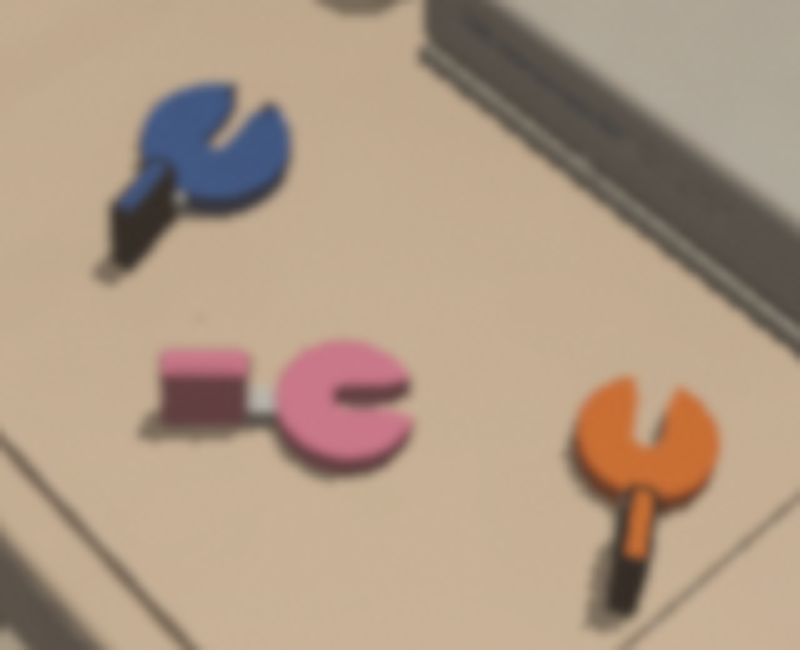

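```bash
cat > m.py <<'E'
from h import *
from scipy.optimize import least_squares,minimize
ct=dict(np.load("top0.npz"));cs=dict(np.load("scene0.npz"))
def pw(p,X): # x,y,yaw
    c,s=np.cos(p[2]),np.sin(p[2]);X=np.asarray(X,float)
    return np.c_[p[0]+c*X[:,0]-s*X[:,1],p[1]+s*X[:,0]+c*X[:,1],X[:,2]]
def cv(l,x0,y0,s): return np.array([[x0+(a+.5)/s-.5,y0+(b+.5)/s-.5] for a,b in l])
if __name__=="__main__":
    # stand
    S=[[-.05,.065,.014],[-.05,-.065,.014],[.12,-.065,.014],[.05,.05,.28],[.05,-.05,.28],[-.05,-.05,.28],[-.05,.05,.28]]
    us=cv([(112,603),(260,705),(462,563),(212,133),(345,205),(207,278),(72,208)],220,80,5)
    Tt=[[.12,-.065,.014],[-.05,-.065,.014],[.05,.05,.28],[.05,-.05,.28],[-.05,-.05,.28]]
    ut=cv([(303,280),(320,455),(130,302),(252,288),(265,405)],160,90,3)
    for w in [(1,1),(1,0),(0,1)]:
        f=lambda p:np.r_[(w[0]*(proj(cs,pw(p,S))-us)).ravel(),(w[1]*(proj(ct,pw(p,Tt))-ut)).ravel()]
        r=least_squares(f,[.62,.18,.1]);print("stand",r.x.round(4),f(r.x).round(1))
    # discs
    def model(R):
        a=np.linspace(0,2*np.pi,400);g=np.array([[R*np.cos(t),R*np.sin(t)] for t in a])
        return a
    def rend(c,p,R,s,win):
        x0,y0,x1,y1=win;im=np.zeros(((y1-y0)*s,(x1-x0)*s),np.uint8)
        def poly(X,v):
            q=proj(c,pw(p,X));q=((q-[x0,y0]+.5)*s-.5);cv2.fillPoly(im,[np.round(q*16).astype(np.int32)],v,shift=4)
        a=np.linspace(0,2*np.pi,100);z=.016
        poly(np.c_[R*np.cos(a),R*np.sin(a),a*0+z],255)
        hb=np.linspace(np.pi/2,3*np.pi/2,30)
        poly(np.r_[np.c_[.0065*np.cos(hb),.0065*np.sin(hb),hb*0+z],[[R-.012,-.0065,z],[R+.002,-.0115,z],[R+.002,.0115,z],[R-.012,.0065,z]]],0)
        poly([[-.084,-.007,.044],[-.044,-.007,.044],[-.044,.007,.044],[-.084,.007,.044]],255)
        return cv2.GaussianBlur(im,(0,0),s*.6)
    for nm,R,lo,hi,p0,wt,ws in [("blue",.038,(100,120,60),(125,255,255),[.5248,-.1013,.2],(315,225,365,290),(280,245,340,300)),("orange",.032,(5,170,120),(18,255,255),[.5623,-.356,.7],(405,215,465,270),(375,305,425,370))]:
        for c,win,cn in [(ct,wt,'t'),(cs,ws,'s')]:
            s=4;x0,y0,x1,y1=win
            big=cv2.resize(c["image"][y0:y1,x0:x1],None,fx=s,fy=s,interpolation=cv2.INTER_LINEAR)
            m=cv2.inRange(cv2.cvtColor(big,cv2.COLOR_BGR2HSV),lo,hi);mb=cv2.GaussianBlur(m,(0,0),s*.6).astype(float)
            f=lambda p:np.mean((rend(c,p,R,s,win)-mb)**2)
            b=None
            for d in np.linspace(-.4,.4,5):
                r=minimize(f,np.array(p0)+[0,0,d],method="Nelder-Mead",options=dict(initial_simplex=np.array(p0)+[0,0,d]+np.array([[0,0,0],[.01,0,0],[0,.01,0],[0,0,.2]])))
                if b is None or r.fun<b.fun:b=r
            print(nm,cn,b.x.round(4),b.fun)
            o=big.copy();rr=rend(c,b.x,R,s,win);cs_,_=cv2.findContours((rr>127).astype(np.uint8),cv2.RETR_LIST,cv2.CHAIN_APPROX_NONE);cv2.drawContours(o,cs_,-1,(0,255,0),1);cv2.imwrite(f"pics/fit_{nm}_{cn}.png",o)
    W=cloud(ct)
    for n,u in [("bottle",(323,190)),("jar",(180,201)),("petri",(181,266))]: print(n,W[u[1],u[0]].round(3))
E
python3 m.py
python3 - <<'E'
import cv2,numpy as np
L=[cv2.imread(f"pics/fit_{n}_{c}.png") for n in("blue","orange") for c in "ts"]
h=max(i.shape[0] for i in L)
L=[cv2.copyMakeBorder(i,0,h-i.shape[0],0,5,0) for i in L];o=np.hstack(L);o=cv2.resize(o,None,fx=800/o.shape[1],fy=800/o.shape[1]);cv2.imwrite("pics/fit.png",o)
E
```

```text
stand [0.595  0.1771 0.13  ] [-1.4  0.2  0.   0.7  1.2 -0.1  0.3 -0.4  1.3 -1.  -0.9  1.  -1.6 -0.2
  0.4 -0.7  1.1 -0.9 -0.9 -0.3  0.  -1.  -0.1  1.3]
stand [0.5957 0.1773 0.1353] [-1.3  0.1  0.3  0.5  1.2 -0.4  0.3 -0.5  1.5 -1.2 -0.6  0.9 -1.4 -0.2
  0.  -0.   0.  -0.  -0.  -0.  -0.  -0.  -0.   0. ]
stand [0.5944 0.1773 0.1268] [-0.   0.  -0.   0.   0.   0.   0.  -0.   0.  -0.  -0.   0.  -0.  -0.
  0.5 -0.5  0.9 -0.6 -0.9 -0.1 -0.  -0.7 -0.2  1.7]
blue t [ 0.5305 -0.0963  0.2937] 674.0144230769231
blue s [ 0.5352 -0.0975  0.5153] 3686.4682765151515
orange t [ 0.5668 -0.3522  0.6243] 492.5560227272727
orange s [ 0.5664 -0.353   0.6151] 1649.7448076923076
bottle [ 0.676 -0.051  0.116]
jar [0.656 0.346 0.069]
petri [0.48  0.352 0.01 ]
```

View pics/fit.png

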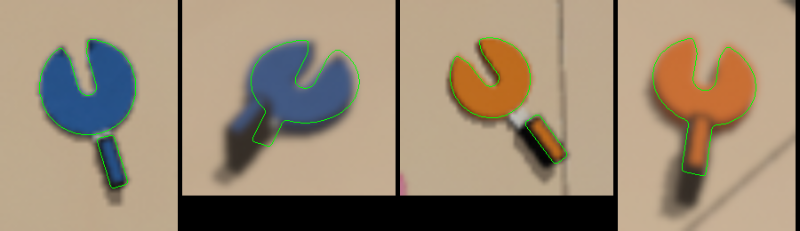

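Run:
```python
from m import *
print("stem foot", onplane(cs,cv([(237,540)],220,80,5),.068), "stem up",onplane(cs,cv([(222,362)],220,80,5),.222))
q=onplane(cs,cv([(275,527),(258,541),(302,545),(270,505),(176,545),(235,597),(205,505)],220,80,5),.068);print(q.round(4))
for x in (.5955,.177),:
  d=q[:,:2]-x;print(np.hypot(*d.T).round(4),np.degrees(np.arctan2(d[:,1],d[:,0])).round(1))
crop(cs,250,170,290,205,18,"pics/brass.png")
```

```text
stem foot [[0.59404516 0.17679755 0.068     ]] stem up [[0.56709789 0.13384046 0.222     ]]
[[0.6172 0.1724 0.068 ]
 [0.6025 0.1685 0.068 ]
 [0.6193 0.1499 0.068 ]
 [0.6269 0.1901 0.068 ]
 [0.5653 0.1952 0.068 ]
 [0.5645 0.1379 0.068 ]
 [0.5985 0.214  0.068 ]]
[0.0222 0.011  0.0361 0.0341 0.0352 0.0499 0.0371] [ -12.   -50.3  -48.7   22.7  148.9 -128.4   85.3]
```

View pics/brass.png

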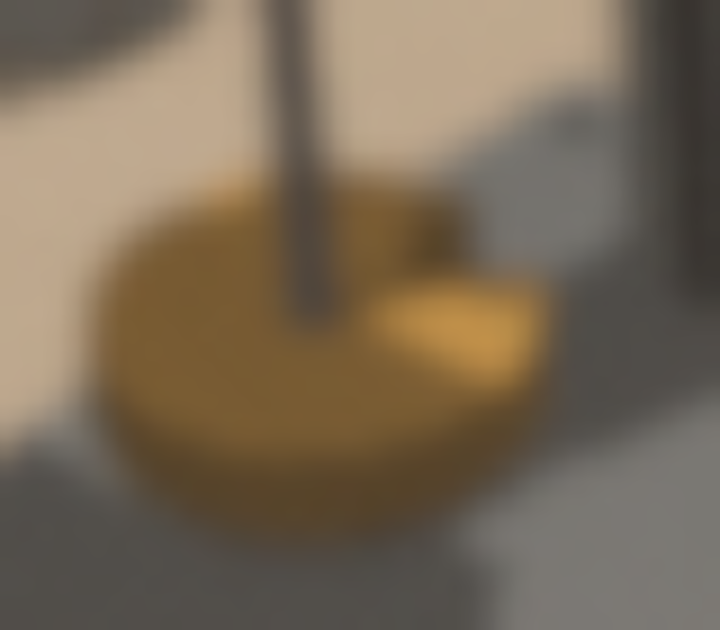

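```bash
python3 -m inch '[{"grip":100,"delta_pos":[-50,0,0],"yaw":0},{"grip":100,"delta_pos":[-50,0,0],"yaw":0},{"grip":100,"delta_pos":[-50,0,0],"yaw":0},{"grip":100,"delta_pos":[-50,0,0],"yaw":0},{"grip":100,"delta_pos":[-50,0,0],"yaw":0},{"grip":100,"delta_pos":[-50,0,0],"yaw":0},{"grip":100,"delta_pos":[-50,0,0],"yaw":0},{"grip":100,"delta_pos":[-50,0,0],"yaw":0}]'; python3 -c "
from cell import *;print(get_obs())"
```

```text
clock: 0.9
tool_pos: [0.2478, 0.6272, 0.6236]
orientation: [-2.976, 1.568, 1.36]
wrist_force: [0.7, 1.5, 1.8]
grip_width: 0.0876
{'clock': 0.9, 'joints': array([ 1.48310967e+00,  4.52365430e-01,  1.05220902e+00,  3.41006592e-04,
       -2.16835384e+00, -2.88086782e-01]), 'qvel': array([ 1.44791196e-03,  6.60011965e-01,  2.13295781e+00, -2.63080066e-03,
       -1.48224402e+00,  6.81435785e-04]), 'joint_efforts': array([-6.18856475e-01, -6.62892795e+01,  1.68212253e+01,  5.77528015e+00,
        2.22280294e+00, -8.86349590e-03]), 'tool_pos': array([0.24778166, 0.62715998, 0.62361088]), 'orientation': array([-2.97601361,  1.56849296,  1.36040975]), 'wrist_force': array([0.73208945, 1.47457862, 1.81215872]), 'torque': array([ 0.31950187, -0.04504624,  0.03107484]), 'grip_width': 0.087568367467151}
```

```bash
python3 -m inch '[{"grip":100,"delta_pos":[-50,0,0],"yaw":0},{"grip":100,"delta_pos":[-50,0,0],"yaw":0},{"grip":100,"delta_pos":[-50,0,0],"yaw":0},{"grip":100,"delta_pos":[-50,0,0],"yaw":0},{"grip":100,"delta_pos":[-50,0,0],"yaw":0},{"grip":100,"delta_pos":[-50,0,0],"yaw":0}]'; python3 -c "
from cell import *;print(get_obs()['joints'])"
python3 - <<'E'
from m import *
q=onplane(cs,cv([(455,210),(550,280),(505,245)],250,170,18),.068)
d=q[:,:2]-[.595,.177];print(q,np.hypot(*d.T).round(4),np.degrees(np.arctan2(d[:,1],d[:,0])).round(1))
E
```

```text
clock: 1.5
tool_pos: [0.2116, 0.5346, 0.7309]
orientation: [2.983, 1.539, 1.037]
wrist_force: [-0.6, 0.0, 0.0]
grip_width: 0.0872
[ 1.54478882  0.39223242  1.25162458  0.02316346 -2.40202575 -0.3324202 ]
[[0.62793446 0.18576455 0.068     ]
 [0.62886758 0.16214217 0.068     ]
 [0.62870456 0.1736419  0.068     ]] [0.0341 0.037  0.0339] [ 14.9 -23.7  -5.7]
```

```bash
python3 -m inch '[{"grip":100,"delta_pos":[0,0,0],"yaw":0},{"grip":100,"delta_pos":[0,0,0],"yaw":0}]'; python3 -m inch '[{"grip":100,"delta_pos":[15,0,0],"yaw":0},{"grip":100,"delta_pos":[15,0,0],"yaw":0},{"grip":100,"delta_pos":[15,0,0],"yaw":0},{"grip":100,"delta_pos":[15,0,0],"yaw":0}]';  python3 -c "
from cell import *
from scipy.spatial.transform import Rotation as R
o=get_obs();print(o['joints'],R.from_euler('xyz',o['orientation']).as_matrix().round(3))"
```

```text
clock: 1.7
tool_pos: [0.2119, 0.5366, 0.7292]
orientation: [2.965, 1.54, 1.019]
wrist_force: [-0.5, 1.0, 0.3]
grip_width: 0.0878
clock: 2.1
tool_pos: [0.2141, 0.5402, 0.5735]
orientation: [2.868, 1.547, 0.922]
wrist_force: [-0.9, 1.7, 0.5]
grip_width: 0.0877
[ 1.53939697  0.17405023  0.5205641   0.01457399 -1.89785313 -0.33910486] [[ 0.014  0.93  -0.366]
 [ 0.019 -0.367 -0.93 ]
 [-1.     0.006 -0.023]]
```

```bash
cat > go.py <<'E'
import sys,numpy as np
from scipy.spatial.transform import Rotation as R
from cell import get_obs
# usage: go.py x y z [heading_deg of tool y]
o=get_obs();M=R.from_euler('xyz',o['orientation']).as_matrix()
t=np.array([float(a) for a in sys.argv[1:4]]);d=M.T@(t-o['tool_pos'])*100
hd=np.degrees(np.arctan2(M[1,1],M[0,1]))
print("clk",o['clock'],"pos",o['tool_pos'].round(4),"q",o['joints'].round(3),"F",o['wrist_force'].round(1),"w",o['grip_width'].round(4))
print("tool x",M[:,0].round(3),"y",M[:,1].round(3),"z",M[:,2].round(3),"head y",hd.round(2))
print("delta cm",d.round(2), "dist",np.linalg.norm(d).round(1))
if len(sys.argv)>4:
    dy=(float(sys.argv[4])-hd+180)%360-180
    print("yaw",-np.radians(dy).round(3))
E
python3 go.py .4692 -.1148 .25 16.8
```

```text
Traceback (most recent call last):
  File "go.py", line 8, in <module>
    print("clk",o['clock'],"pos",o['tool_pos'].round(4),"q",o['joints'].round(3),"F",o['wrist_force'].round(1),"w",o['grip_width'].round(4))
                                                                                                                   ^^^^^^^^^^^^^^^^^^^^^
AttributeError: 'float' object has no attribute 'round'
```

```bash
sed -i "s/o\['grip_width'\].round(4)/o['grip_width']/" go.py
python3 go.py .4692 -.1148 .25 16.8
```

```text
clk 2.1 pos [0.2141 0.5402 0.5735] q [ 1.539  0.174  0.521  0.015 -1.898 -0.339] F [-0.9  1.7  0.5] w 0.08766778673946822
tool x [ 0.014  0.019 -1.   ] y [ 0.93  -0.367  0.006] z [-0.366 -0.93  -0.023] head y -21.51
delta cm [31.46 47.54 52.32] dist 77.4
yaw -0.669
```

```bash
python3 -m inch '[{"grip":60,"delta_pos":[31.5,47.5,52.3],"yaw":-0.669},{"grip":60,"delta_pos":[31.5,47.5,52.3],"yaw":-0.669},{"grip":60,"delta_pos":[31.5,47.5,52.3],"yaw":-0.669},{"grip":60,"delta_pos":[31.5,47.5,52.3],"yaw":-0.669},{"grip":60,"delta_pos":[31.5,47.5,52.3],"yaw":-0.669},{"grip":60,"delta_pos":[31.5,47.5,52.3],"yaw":-0.669},{"grip":60,"delta_pos":[31.5,47.5,52.3],"yaw":-0.669},{"grip":60,"delta_pos":[31.5,47.5,52.3],"yaw":-0.669},{"grip":60,"delta_pos":[31.5,47.5,52.3],"yaw":-0.669},{"grip":60,"delta_pos":[31.5,47.5,52.3],"yaw":-0.669}]' 20 ; python3 go.py .4692 -.1148 .25 16.8
```

```text
clock: 3.1
tool_pos: [0.3798, 0.1169, 0.3664]
orientation: [2.267, 1.542, 0.99]
wrist_force: [1.0, 0.9, 0.5]
grip_width: 0.0527
clk 3.1 pos [0.3798 0.1169 0.3664] q [ 0.796 -0.206 -0.298 -0.006 -1.451  1.069] F [1.  0.9 0.5] w 0.05273122562876269
tool x [ 0.016  0.024 -1.   ] y [0.957 0.289 0.022] z [ 0.29  -0.957 -0.019] head y 16.81
delta cm [11.21  1.6  24.98] dist 27.4
yaw 0.0
```

```bash
python3 -m inch '[{"grip":60,"delta_pos":[21.2,1.6,25],"yaw":0},{"grip":60,"delta_pos":[21.2,1.6,25],"yaw":0},{"grip":60,"delta_pos":[21.2,1.6,25],"yaw":0},{"grip":60,"delta_pos":[21.2,1.6,25],"yaw":0},{"grip":60,"delta_pos":[21.2,1.6,25],"yaw":0},{"grip":60,"delta_pos":[21.2,1.6,25],"yaw":0},{"grip":60,"delta_pos":[21.2,1.6,25],"yaw":0},{"grip":60,"delta_pos":[21.2,1.6,25],"yaw":0}]' 20 ; python3 go.py .4692 -.1148 .014 16.8
python3 - <<'E'
from cell import *
from h import *
for n in ["scene","top"]:
    c=read_camera(n);np.savez("last_"+n,**c)
    if n=="top": crop(c,260,130,460,380,3,"pics/t1.png")
    else: crop(c,200,180,460,380,3,"pics/s1.png")
E
```

```text
clock: 3.9
tool_pos: [0.4692, -0.1135, 0.1472]
orientation: [2.488, 1.546, 1.206]
wrist_force: [-1.1, 0.7, -0.5]
grip_width: 0.0526
clk 3.9 pos [ 0.4692 -0.1135  0.1472] q [ 0.153  0.11  -0.505 -0.027 -0.944  1.723] F [-1.1  0.7 -0.5] w 0.05260304278838815
tool x [ 0.009  0.023 -1.   ] y [0.958 0.285 0.015] z [ 0.285 -0.958 -0.02 ] head y 16.55
delta cm [13.31 -0.24  0.39] dist 13.3
yaw -0.004
```

View pics/t1.png

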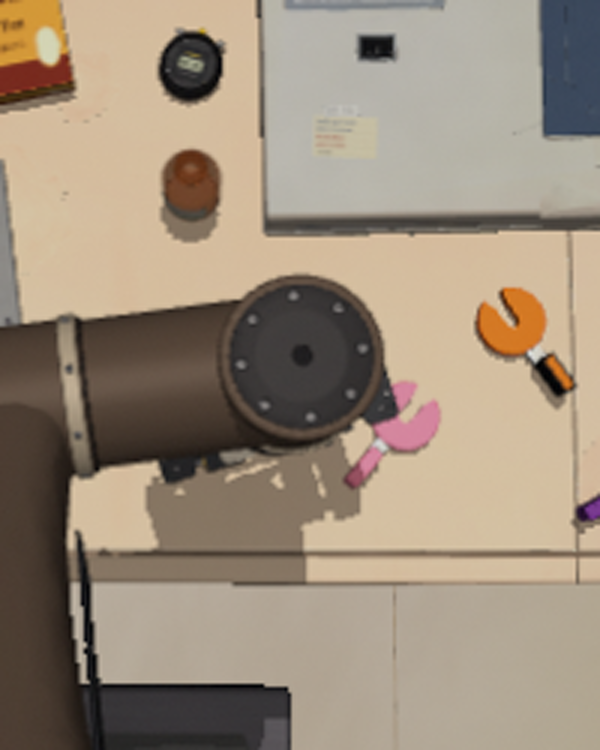

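View pics/s1.png

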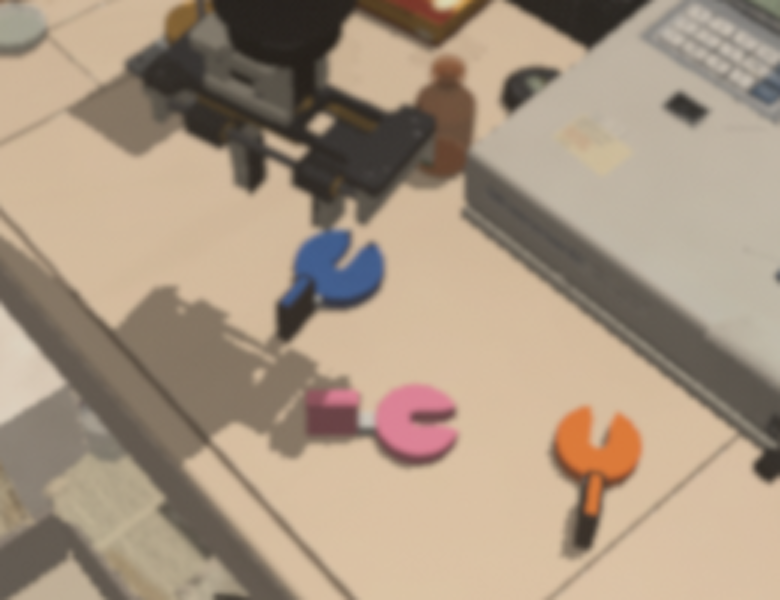

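```bash
python3 -m inch '[{"grip":60,"delta_pos":[8,-0.2,0.4],"yaw":0},{"grip":60,"delta_pos":[13.3,-0.2,0.4],"yaw":0},{"grip":60,"delta_pos":[13.3,-0.2,0.4],"yaw":0},{"grip":60,"delta_pos":[13.3,-0.2,0.4],"yaw":0},{"grip":0,"delta_pos":[13.3,-0.2,0.4],"yaw":0},{"grip":0,"delta_pos":[13.3,-0.2,0.4],"yaw":0},{"grip":0,"delta_pos":[13.3,-0.2,0.4],"yaw":0},{"grip":0,"delta_pos":[13.3,-0.2,0.4],"yaw":0},{"grip":0,"delta_pos":[13.3,-0.2,0.4],"yaw":0}]' 30 ; python3 go.py .517 -.028 .06 48
```

```text
clock: 4.9
tool_pos: [0.4725, -0.1125, 0.0193]
orientation: [2.201, 1.541, 0.923]
wrist_force: [-0.2, -0.5, 0.5]
grip_width: 0.0181
clk 4.9 pos [ 0.4725 -0.1125  0.0193] q [ 0.154  0.291 -0.646 -0.037 -0.612  1.74 ] F [-0.2 -0.5  0.5] w 0.01805466181043068
tool x [ 0.018  0.024 -1.   ] y [0.957 0.289 0.024] z [ 0.289 -0.957 -0.018] head y 16.79
delta cm [-3.78  6.8  -6.87] dist 10.4
yaw -0.545
```

```bash
python3 -m inch '[{"grip":0,"delta_pos":[0,0,0],"yaw":0},{"grip":0,"delta_pos":[0,0,0],"yaw":0},{"grip":0,"delta_pos":[-3,0,0],"yaw":0},{"grip":0,"delta_pos":[-5,0,0],"yaw":0},{"grip":0,"delta_pos":[-5,0,0],"yaw":0}]' 30 ; python3 go.py .517 -.028 .06 48
```

```text
clock: 5.4
tool_pos: [0.4727, -0.1138, 0.0708]
orientation: [2.139, 1.539, 0.862]
wrist_force: [1.0, 0.2, -2.5]
grip_width: 0.0137
clk 5.4 pos [ 0.4727 -0.1138  0.0708] q [ 0.152  0.208 -0.598 -0.031 -0.74   1.735] F [ 1.   0.2 -2.5] w 0.013714086656050381
tool x [ 0.021  0.024 -0.999] y [0.957 0.289 0.027] z [ 0.289 -0.957 -0.017] head y 16.8
delta cm [ 1.37  6.69 -6.91] dist 9.7
yaw -0.544
```

```bash
python3 -m inch '[{"grip":0,"delta_pos":[0.5,6.7,-6.9],"yaw":-0.544},{"grip":0,"delta_pos":[0.5,6.7,-6.9],"yaw":-0.544},{"grip":0,"delta_pos":[0.5,6.7,-6.9],"yaw":-0.544},{"grip":0,"delta_pos":[0.5,6.7,-6.9],"yaw":-0.544},{"grip":0,"delta_pos":[0.5,6.7,-6.9],"yaw":-0.544},{"grip":0,"delta_pos":[0.5,6.7,-6.9],"yaw":-0.544}]' 30 ; python3 go.py .517 -.028 .0195 48
```

```text
clock: 6.0
tool_pos: [0.5148, -0.0284, 0.0654]
orientation: [1.737, 1.543, 1.0]
wrist_force: [-0.1, -0.0, -1.8]
grip_width: 0.0138
clk 6.0 pos [ 0.5148 -0.0284  0.0654] q [ 0.312  0.26  -0.543 -0.026 -0.747  2.112] F [-0.1 -0.  -1.8] w 0.013805368365376859
tool x [ 0.015  0.024 -1.   ] y [0.672 0.74  0.028] z [ 0.741 -0.672 -0.005] head y 47.78
delta cm [4.59 0.05 0.15] dist 4.6
yaw -0.004
```

```bash
python3 -m inch '[{"grip":0,"delta_pos":[3.5,0,0.1],"yaw":0},{"grip":0,"delta_pos":[4.6,0,0.1],"yaw":0},{"grip":0,"delta_pos":[4.6,0,0.1],"yaw":0},{"grip":60,"delta_pos":[4.6,0,0.1],"yaw":0},{"grip":60,"delta_pos":[4.6,0,0.1],"yaw":0},{"grip":60,"delta_pos":[4.6,0,0.1],"yaw":0},{"grip":60,"delta_pos":[0,0,0.1],"yaw":0},{"grip":60,"delta_pos":[-5,0,0.1],"yaw":0},{"grip":60,"delta_pos":[-8,0,0.1],"yaw":0},{"grip":60,"delta_pos":[-8,0,0.1],"yaw":0}]' 30 ; python3 go.py .517 -.028 .0195 48
```

```text
clock: 7.0
tool_pos: [0.5178, -0.0304, 0.1516]
orientation: [1.517, 1.534, 0.784]
wrist_force: [0.2, -0.1, -0.3]
grip_width: 0.052
clk 7.0 pos [ 0.5178 -0.0304  0.1516] q [ 0.307  0.152 -0.445 -0.021 -0.941  2.113] F [ 0.2 -0.1 -0.3] w 0.05201605116716098
tool x [ 0.026  0.026 -0.999] y [0.669 0.743 0.036] z [ 0.743 -0.669  0.002] head y 48.0
delta cm [13.2  -0.36 -0.24] dist 13.2
yaw -0.0
```

```bash
python3 go.py .5149 -.3896 .15 35.8
python3 - <<'E'
from m import *
W=cloud(ct); print(W[200:212,400].round(3), W[255:290:4,395].round(3))
E
```

```text
clk 7.0 pos [ 0.5178 -0.0304  0.1516] q [ 0.307  0.152 -0.445 -0.021 -0.941  2.113] F [ 0.2 -0.1 -0.3] w 0.05201605116716098
tool x [ 0.026  0.026 -0.999] y [0.669 0.743 0.036] z [ 0.743 -0.669  0.002] head y 48.0
delta cm [ -0.77 -26.88  23.82] dist 35.9
yaw 0.213
[[ 0.655 -0.259  0.092]
 [ 0.653 -0.26   0.087]
 [ 0.65  -0.26   0.088]
 [ 0.649 -0.261  0.079]
 [ 0.65  -0.263  0.064]
 [ 0.648 -0.264  0.057]
 [ 0.652 -0.268  0.023]
 [ 0.65  -0.268  0.021]
 [ 0.651 -0.271  0.   ]
 [ 0.648 -0.271 -0.001]
 [ 0.646 -0.272 -0.005]
 [ 0.642 -0.27   0.004]] [[ 0.516 -0.255 -0.003]
 [ 0.503 -0.253  0.013]
 [ 0.491 -0.252  0.016]
 [ 0.481 -0.254  0.   ]
 [ 0.469 -0.253  0.012]
 [ 0.458 -0.252  0.014]
 [ 0.447 -0.252  0.017]
 [ 0.436 -0.254 -0.   ]
 [ 0.426 -0.255 -0.013]]
```

```bash
python3 -m inch '[{"grip":60,"delta_pos":[-0.8,-26.9,23.8],"yaw":0.213},{"grip":60,"delta_pos":[-0.8,-26.9,23.8],"yaw":0.213},{"grip":60,"delta_pos":[-0.8,-26.9,23.8],"yaw":0.213},{"grip":60,"delta_pos":[-0.8,-26.9,23.8],"yaw":0.213},{"grip":60,"delta_pos":[-0.8,-26.9,23.8],"yaw":0.213},{"grip":60,"delta_pos":[-0.8,-26.9,23.8],"yaw":0.213},{"grip":60,"delta_pos":[-0.8,-26.9,23.8],"yaw":0.213},{"grip":60,"delta_pos":[-0.8,-26.9,23.8],"yaw":0.213},{"grip":60,"delta_pos":[-0.8,-26.9,23.8],"yaw":0.213}]' 30 ; python3 go.py .5149 -.3896 .0195 35.8
```

```text
clock: 7.9
tool_pos: [0.5105, -0.3918, 0.1445]
orientation: [1.958, 1.542, 1.008]
wrist_force: [-0.1, 0.4, -0.6]
grip_width: 0.0524
clk 7.9 pos [ 0.5105 -0.3918  0.1445] q [-0.369  0.369 -0.155 -0.033 -1.041  2.577] F [-0.1  0.4 -0.6] w 0.05243719150676221
tool x [ 0.015  0.024 -1.   ] y [0.813 0.581 0.027] z [ 0.582 -0.813 -0.011] head y 35.56
delta cm [12.5   0.15  0.21] dist 12.5
yaw -0.004
```

```bash
python3 -m inch '[{"grip":60,"delta_pos":[7,0.2,0.2],"yaw":0},{"grip":60,"delta_pos":[12.5,0.2,0.2],"yaw":0},{"grip":60,"delta_pos":[12.5,0.2,0.2],"yaw":0},{"grip":60,"delta_pos":[12.5,0.2,0.2],"yaw":0},{"grip":0,"delta_pos":[12.5,0.2,0.2],"yaw":0},{"grip":0,"delta_pos":[12.5,0.2,0.2],"yaw":0},{"grip":0,"delta_pos":[12.5,0.2,0.2],"yaw":0},{"grip":0,"delta_pos":[12.5,0.2,0.2],"yaw":0},{"grip":0,"delta_pos":[12.5,0.2,0.2],"yaw":0},{"grip":0,"delta_pos":[12.5,0.2,0.2],"yaw":0}]' 30 ; python3 go.py .496 -.12 .08 0
```

```text
clock: 8.9
tool_pos: [0.5168, -0.388, 0.0214]
orientation: [1.861, 1.542, 0.915]
wrist_force: [-0.4, 1.0, 4.8]
grip_width: 0.0139
clk 8.9 pos [ 0.5168 -0.388   0.0214] q [-0.36   0.5   -0.267 -0.039 -0.795  2.582] F [-0.4  1.   4.8] w 0.01385486707736167
tool x [ 0.018  0.023 -1.   ] y [0.811 0.584 0.028] z [ 0.585 -0.811 -0.008] head y 35.76
delta cm [ -5.28  14.13 -23.  ] dist 27.5
yaw 0.624
```

```bash
python3 -m inch '[{"grip":0,"delta_pos":[-5,0,0],"yaw":0},{"grip":0,"delta_pos":[-8,2,-3],"yaw":0.1},{"grip":0,"delta_pos":[-8,14.1,-23],"yaw":0.624},{"grip":0,"delta_pos":[-8,14.1,-23],"yaw":0.624},{"grip":0,"delta_pos":[-8,14.1,-23],"yaw":0.624},{"grip":0,"delta_pos":[-8,14.1,-23],"yaw":0.624},{"grip":0,"delta_pos":[-8,14.1,-23],"yaw":0.624},{"grip":0,"delta_pos":[-8,14.1,-23],"yaw":0.624},{"grip":0,"delta_pos":[-8,14.1,-23],"yaw":0.624},{"grip":0,"delta_pos":[-8,14.1,-23],"yaw":0.624}]' 30 ; python3 go.py .496 -.12 .0215 0
```

```text
clock: 9.9
tool_pos: [0.4948, -0.1209, 0.1065]
orientation: [2.548, 1.542, 0.978]
wrist_force: [0.2, -0.2, -2.6]
grip_width: 0.0136
clk 9.9 pos [ 0.4948 -0.1209  0.1065] q [ 0.129  0.198 -0.506 -0.029 -0.848  1.461] F [ 0.2 -0.2 -2.6] w 0.013614320059447507
tool x [ 0.016  0.024 -1.   ] y [ 1.    -0.     0.016] z [ 0.    -1.    -0.024] head y -0.0
delta cm [ 8.5  -0.02  0.11] dist 8.5
yaw -0.0
```

```bash
python3 -m inch '[{"grip":0,"delta_pos":[5,0,0],"yaw":0},{"grip":0,"delta_pos":[8,0,0],"yaw":0},{"grip":0,"delta_pos":[8.6,0,0.1],"yaw":0},{"grip":0,"delta_pos":[8.6,0,0.1],"yaw":0},{"grip":60,"delta_pos":[8.6,0,0.1],"yaw":0},{"grip":60,"delta_pos":[8.6,0,0.1],"yaw":0},{"grip":60,"delta_pos":[8.6,0,0.1],"yaw":0},{"grip":60,"delta_pos":[4,0,0.1],"yaw":0},{"grip":60,"delta_pos":[-1,0,0.1],"yaw":0},{"grip":60,"delta_pos":[-6,0,0.1],"yaw":0}]' 30 ; python3 go.py .496 -.12 .0195 0
```

```text
clock: 10.9
tool_pos: [0.4934, -0.1233, 0.1684]
orientation: [2.556, 1.543, 0.985]
wrist_force: [1.5, -1.0, 0.3]
grip_width: 0.0516
clk 10.9 pos [ 0.4934 -0.1233  0.1684] q [ 0.125  0.127 -0.43  -0.025 -0.995  1.46 ] F [ 1.5 -1.   0.3] w 0.05158227248760597
tool x [ 0.016  0.024 -1.   ] y [ 1.    -0.     0.016] z [ 0.    -1.    -0.024] head y -0.01
delta cm [14.89  0.03  0.02] dist 14.9
yaw -0.0
```

```bash
python3 -m inch '[{"grip":60,"delta_pos":[-5,0,0],"yaw":0},{"grip":60,"delta_pos":[-28,0,0],"yaw":-0.838},{"grip":60,"delta_pos":[-28,0,0],"yaw":-0.838},{"grip":60,"delta_pos":[-28,0,0],"yaw":-0.838},{"grip":60,"delta_pos":[-28,0,0],"yaw":-0.838},{"grip":60,"delta_pos":[-28,0,0],"yaw":-0.838},{"grip":60,"delta_pos":[-28,0,0],"yaw":-0.838}]' 30 ; python3 go.py .64 .43 .45 48
```

```text
clock: 11.6
tool_pos: [0.4903, -0.1304, 0.4519]
orientation: [1.474, 1.537, 0.746]
wrist_force: [-0.4, 0.1, -0.7]
grip_width: 0.0526
clk 11.6 pos [ 0.4903 -0.1304  0.4519] q [ 1.110e-01 -1.000e-03  7.100e-02 -2.000e-02 -1.615e+00  2.302e+00] F [-0.4  0.1 -0.7] w 0.052577474293141656
tool x [ 0.025  0.023 -0.999] y [0.664 0.747 0.034] z [ 0.747 -0.665  0.003] head y 48.33
delta cm [  1.86  51.78 -26.08] dist 58.0
yaw 0.006
```

```bash
python3 -m inch '[{"grip":60,"delta_pos":[1.9,51.8,-26],"yaw":0},{"grip":60,"delta_pos":[1.9,51.8,-26],"yaw":0},{"grip":60,"delta_pos":[1.9,51.8,-26],"yaw":0},{"grip":60,"delta_pos":[1.9,51.8,-26],"yaw":0},{"grip":60,"delta_pos":[1.9,51.8,-26],"yaw":0},{"grip":60,"delta_pos":[1.9,51.8,-26],"yaw":0},{"grip":60,"delta_pos":[1.9,51.8,-26],"yaw":0},{"grip":60,"delta_pos":[1.9,51.8,-26],"yaw":0},{"grip":60,"delta_pos":[1.9,51.8,-26],"yaw":0},{"grip":60,"delta_pos":[1.9,51.8,-26],"yaw":0}]' ; python3 go.py .64 .43 .45 48
```

```text
clock: 12.6
tool_pos: [0.6218, 0.3542, 0.4441]
orientation: [1.695, 1.541, 0.962]
wrist_force: [0.5, -0.2, 0.8]
grip_width: 0.0527
clk 12.6 pos [0.6218 0.3542 0.4441] q [ 0.786  0.374  0.513 -0.005 -1.68   1.622] F [ 0.5 -0.2  0.8] w 0.052683919087934926
tool x [ 0.017  0.024 -1.   ] y [0.669 0.743 0.029] z [ 0.743 -0.669 -0.004] head y 48.01
delta cm [-0.38  6.86 -3.71] dist 7.8
yaw 0.0
```

```bash
python3 -m inch '[{"grip":60,"delta_pos":[0,30,0],"yaw":0},{"grip":60,"delta_pos":[0,30,0],"yaw":0},{"grip":60,"delta_pos":[0,30,0],"yaw":0},{"grip":60,"delta_pos":[0,30,0],"yaw":0}]' ; python3 go.py .64 .43 .45 48;python3 -m inch '[{"grip":60,"delta_pos":[0,30,0],"yaw":0},{"grip":60,"delta_pos":[0,30,0],"yaw":0}]' ; python3 go.py .64 .43 .45 48
```

```text
clock: 13.0
tool_pos: [0.7407, 0.4874, 0.4401]
orientation: [1.479, 1.532, 0.744]
wrist_force: [62.9, 76.8, 154.1]
grip_width: 0.0527
clk 13.0 pos [0.7407 0.4874 0.4401] q [ 0.801  0.804  1.252  0.002 -1.98   1.607] F [ 62.9  76.8 154.1] w 0.05268225028761247
tool x [ 0.029  0.027 -0.999] y [0.67  0.742 0.039] z [ 0.742 -0.67   0.004] head y 47.91
delta cm [ -1.44 -10.96  -3.62] dist 11.6
yaw -0.001
clock: 13.2
tool_pos: [0.7588, 0.5294, 0.4017]
orientation: [1.383, 1.5, 0.65]
wrist_force: [-0.4, -0.0, 1.0]
grip_width: 0.0526
clk 13.2 pos [0.7588 0.5294 0.4017] q [ 0.823  0.849  1.248  0.013 -1.9    1.59 ] F [-0.4 -0.   1. ] w 0.05260256463711901
tool x [ 0.056  0.043 -0.997] y [0.667 0.742 0.07 ] z [ 0.743 -0.669  0.013] head y 48.03
delta cm [ -5.91 -14.96  -2.11] dist 16.2
yaw 0.001
```

```bash
for i in 1; do python3 -m inch '[{"grip":60,"delta_pos":[0,2,0],"yaw":0}]' ;  python3 go.py .64 .43 .45 48; done; python3 -m inch '[{"grip":60,"delta_pos":[-1,3,0],"yaw":0}]' ;  python3 go.py .64 .43 .45 48
```

```text
clock: 13.3
tool_pos: [0.7627, 0.5382, 0.3999]
orientation: [1.375, 1.483, 0.643]
wrist_force: [-0.2, -0.9, -0.2]
grip_width: 0.0524
clk 13.3 pos [0.7627 0.5382 0.3999] q [ 0.828  0.854  1.251  0.017 -1.882  1.587] F [-0.2 -0.9 -0.2] w 0.05240007789828838
tool x [ 0.07   0.053 -0.996] y [0.666 0.741 0.086] z [ 0.743 -0.669  0.017] head y 48.08
delta cm [ -6.42 -15.76  -1.8 ] dist 17.1
yaw 0.001
clock: 13.4
tool_pos: [0.7665, 0.5471, 0.4037]
orientation: [1.349, 1.458, 0.615]
wrist_force: [-0.9, -0.7, 0.3]
grip_width: 0.0528
clk 13.4 pos [0.7665 0.5471 0.4037] q [ 0.835  0.853  1.252  0.026 -1.859  1.581] F [-0.9 -0.7  0.3] w 0.052757342284935574
tool x [ 0.092  0.065 -0.994] y [0.665 0.739 0.11 ] z [ 0.741 -0.671  0.025] head y 48.04
delta cm [ -6.53 -16.55  -1.41] dist 17.8
yaw 0.001
```

```bash
python3 -m inch '[{"grip":60,"delta_pos":[-2,4,-3],"yaw":0}]' ;  python3 go.py .64 .43 .45 48;  python3 -m inch '[{"grip":60,"delta_pos":[-2,5,0],"yaw":0}]' ;  python3 go.py .64 .43 .45 48
```

```text
clock: 13.5
tool_pos: [0.7533, 0.575, 0.4121]
orientation: [1.336, 1.431, 0.598]
wrist_force: [-0.2, -0.1, -0.2]
grip_width: 0.0528
clk 13.5 pos [0.7533 0.575  0.4121] q [ 0.871  0.847  1.252  0.039 -1.84   1.545] F [-0.2 -0.1 -0.2] w 0.0528061975044355
tool x [ 0.116  0.079 -0.99 ] y [0.665 0.734 0.136] z [ 0.738 -0.674  0.033] head y 47.82
delta cm [ -6.2  -17.66   1.55] dist 18.8
yaw -0.003
clock: 13.6
tool_pos: [0.7532, 0.5941, 0.4183]
orientation: [1.335, 1.393, 0.603]
wrist_force: [-0.3, 0.6, 0.2]
grip_width: 0.0524
clk 13.6 pos [0.7532 0.5941 0.4183] q [ 0.889  0.845  1.252  0.051 -1.807  1.537] F [-0.3  0.6  0.2] w 0.05243212833361845
tool x [ 0.145  0.1   -0.984] y [0.656 0.735 0.172] z [ 0.741 -0.67   0.041] head y 48.27
delta cm [ -6.41 -18.95   2.74] dist 20.2
yaw 0.005
```

```bash
python3 go.py .535 .755 .42 48
```

```text
clk 13.6 pos [0.7532 0.5941 0.4183] q [ 0.889  0.845  1.252  0.051 -1.807  1.537] F [-0.3  0.6  0.2] w 0.05243212833361845
tool x [ 0.145  0.1   -0.984] y [0.656 0.735 0.172] z [ 0.741 -0.67   0.041] head y 48.27
delta cm [ -1.73  -2.45 -26.95] dist 27.1
yaw 0.005
```

```bash
python3 -m inch '[{"grip":60,"delta_pos":[-1.7,-2.4,-27],"yaw":0},{"grip":60,"delta_pos":[-1.7,-2.4,-27],"yaw":0},{"grip":60,"delta_pos":[-1.7,-2.4,-27],"yaw":0},{"grip":60,"delta_pos":[-1.7,-2.4,-27],"yaw":0},{"grip":60,"delta_pos":[-1.7,-2.4,-27],"yaw":0},{"grip":60,"delta_pos":[-1.7,-2.4,-27],"yaw":0},{"grip":60,"delta_pos":[-1.7,-2.4,-27],"yaw":0}]'; python3 -m inch '[{"grip":60,"delta_pos":[-2,4,0],"yaw":0}]' ;  python3 go.py .64 .43 .45 48;  python3 -m inch '[{"grip":60,"delta_pos":[-2,4,0],"yaw":0}]' ;  python3 go.py .64 .43 .45 48
```

```text
clock: 14.3
tool_pos: [0.5331, 0.7569, 0.4198]
orientation: [1.348, 1.395, 0.619]
wrist_force: [-1.0, 0.3, -1.1]
grip_width: 0.0526
clock: 14.4
tool_pos: [0.5487, 0.7674, 0.4303]
orientation: [1.32, 1.396, 0.589]
wrist_force: [1.4, 3.0, -0.1]
grip_width: 0.0523
clk 14.4 pos [0.5487 0.7674 0.4303] q [ 1.194  0.818  1.203  0.102 -1.81   1.248] F [ 1.4  3.  -0.1] w 0.052318049628627135
tool x [ 0.145  0.097 -0.985] y [0.655 0.737 0.169] z [ 0.742 -0.669  0.043] head y 48.37
delta cm [ -3.89 -18.55  29.44] dist 35.0
yaw 0.007
clock: 14.5
tool_pos: [0.5616, 0.7757, 0.4374]
orientation: [1.355, 1.363, 0.623]
wrist_force: [2.0, 1.9, 8.1]
grip_width: 0.0527
clk 14.5 pos [0.5616 0.7757 0.4374] q [ 1.189  0.838  1.252  0.114 -1.806  1.256] F [2.  1.9 8.1] w 0.052667768105627566
tool x [ 0.168  0.12  -0.978] y [0.652 0.731 0.202] z [ 0.74  -0.672  0.044] head y 48.28
delta cm [ -4.08 -19.91  29.07] dist 35.5
yaw 0.005
```

```bash
python3 -m inch '[{"grip":60,"delta_pos":[-2,4.5,0],"yaw":0}]'|grep force; python3 -m inch '[{"grip":60,"delta_pos":[-2,4.5,0],"yaw":0}]' |grep force;python3 -m inch '[{"grip":60,"delta_pos":[-2,4.5,0],"yaw":0}]' |grep force; python3 go.py .64 .43 .45 48
```

```text
wrist_force: [0.8, 1.0, 0.3]
wrist_force: [0.7, 0.6, 0.4]
wrist_force: [0.5, -0.0, 0.5]
clk 14.8 pos [0.5869 0.7922 0.4707] q [ 1.184  0.819  1.252  0.148 -1.713  1.268] F [ 0.5 -0.   0.5] w 0.05250949794343524
tool x [ 0.241  0.205 -0.948] y [0.629 0.711 0.314] z [ 0.739 -0.673  0.042] head y 48.48
delta cm [ -4.2  -23.06  28.2 ] dist 36.7
yaw 0.008
```

```bash
python3 -m inch '[{"grip":60,"delta_pos":[-2,4,-2],"yaw":0}]'|grep force; python3 -m inch '[{"grip":60,"delta_pos":[-2,4,-2],"yaw":0}]' |grep force;python3 -m inch '[{"grip":60,"delta_pos":[-2,4,-2],"yaw":0}]' |grep force;python3 -m inch '[{"grip":60,"delta_pos":[-2,4,-2],"yaw":0}]' |grep force;  python3 go.py .64 .43 .45 48
```

```text
wrist_force: [-0.2, 0.4, -0.0]
wrist_force: [-0.4, 0.7, -0.5]
wrist_force: [-0.8, 0.4, 0.3]
wrist_force: [0.2, -0.4, -0.1]
clk 15.2 pos [0.5446 0.8522 0.517 ] q [ 1.271  0.801  1.251  0.218 -1.62   1.2  ] F [ 0.2 -0.4 -0.1] w 0.05290040789021318
tool x [ 0.319  0.3   -0.899] y [0.591 0.679 0.436] z [ 0.741 -0.67   0.039] head y 48.99
delta cm [ -3.6  -25.96  35.1 ] dist 43.8
yaw 0.017
```

```bash
python3 -m inch '[{"grip":60,"delta_pos":[-1,3,-4],"yaw":0}]'|grep force; python3 -m inch '[{"grip":60,"delta_pos":[-1,3,-4],"yaw":0}]' |grep force;python3 -m inch '[{"grip":60,"delta_pos":[-2,4.5,-1],"yaw":0}]' |grep force;python3 -m inch '[{"grip":60,"delta_pos":[-2,4.5,-1],"yaw":0}]' |grep force;  python3 go.py .64 .43 .45 48
```

```text
wrist_force: [-0.3, 0.3, 0.6]
wrist_force: [0.4, 0.8, -0.4]
wrist_force: [0.4, -9.4, -4.1]
wrist_force: [1.0, -8.9, -2.7]
clk 15.6 pos [0.4931 0.9099 0.5568] q [ 1.362  0.793  1.249  0.295 -1.533  1.125] F [ 1.  -8.9 -2.7] w 0.05247751390827291
tool x [ 0.379  0.385 -0.842] y [0.547 0.64  0.539] z [ 0.746 -0.665  0.032] head y 49.47
delta cm [ -3.9  -28.44  42.53] dist 51.3
yaw 0.026
```

```bash
python3 go.py .45 .55 .45;  python3 - <<'E'
import m
from m import *
from cell import read_camera
c=read_camera("top");np.savez("top1.npz",**c);crop(c,300,150,460,290,5,"pics/t2.png")
c=read_camera("scene");np.savez("scene1.npz",**c);crop(c,0,0,400,300,2,"pics/s2.png")
E
```

```text
clk 15.6 pos [0.4931 0.9099 0.5568] q [ 1.362  0.793  1.249  0.295 -1.533  1.125] F [ 1.  -8.9 -2.7] w 0.05247751390827291
tool x [ 0.379  0.385 -0.842] y [0.547 0.64  0.539] z [ 0.746 -0.665  0.032] head y 49.47
delta cm [ -6.48 -31.15  20.37] dist 37.8
```

View pics/t2.png

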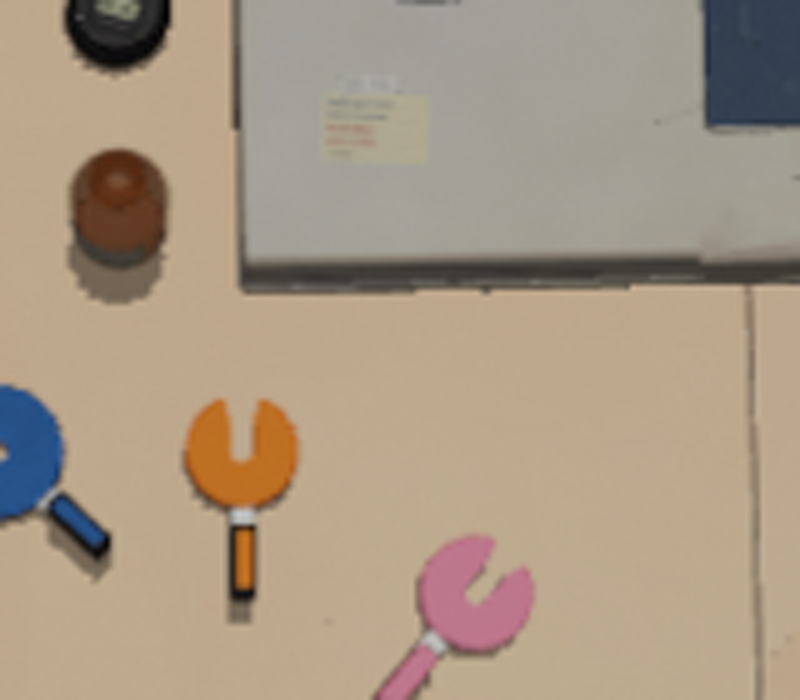

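View pics/s2.png

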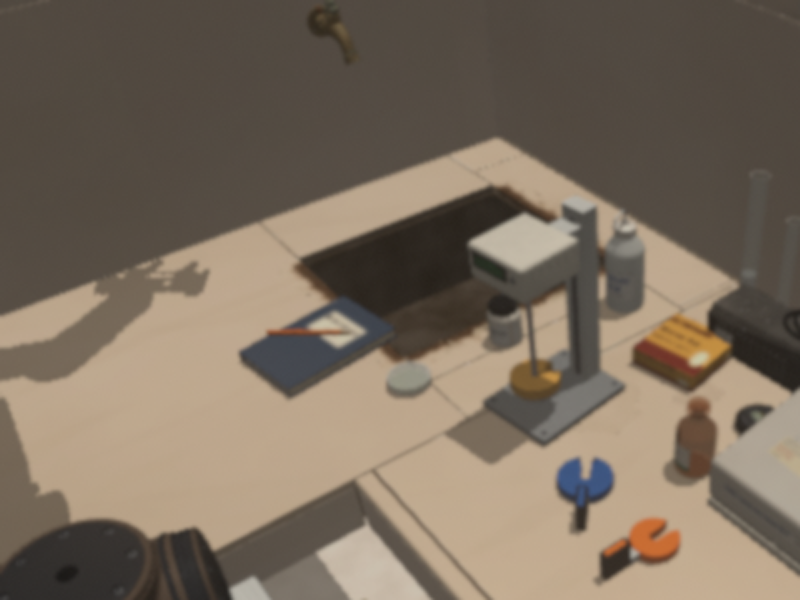

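```bash
python3 -m inch '[{"grip":60,"delta_pos":[0,-5,0],"yaw":0},{"grip":60,"delta_pos":[-6.5,-31,20.4],"yaw":0.059},{"grip":60,"delta_pos":[-6.5,-31,20.4],"yaw":0.059},{"grip":60,"delta_pos":[-6.5,-31,20.4],"yaw":0.059},{"grip":60,"delta_pos":[-6.5,-31,20.4],"yaw":0.059},{"grip":60,"delta_pos":[-6.5,-31,20.4],"yaw":0.059},{"grip":60,"delta_pos":[-6.5,-31,20.4],"yaw":0.059},{"grip":60,"delta_pos":[-6.5,-31,20.4],"yaw":0.059},{"grip":60,"delta_pos":[-6.5,-31,20.4],"yaw":0.059}]'
cat > fit.py <<'E'
from m import *
def rend(c,p,R,s,win,z0=0,tab=1):
    x0,y0,x1,y1=win;im=np.zeros(((y1-y0)*s,(x1-x0)*s),np.uint8)
    def poly(X,v):
        X=np.array(X);X[:,2]+=z0
        q=proj(c,pw(p,X));q=((q-[x0,y0]+.5)*s-.5);cv2.fillPoly(im,[np.round(q*16).astype(np.int32)],v,shift=4)
    a=np.linspace(0,2*np.pi,100);z=.016
    poly(np.c_[R*np.cos(a),R*np.sin(a),a*0+z],255)
    hb=np.linspace(np.pi/2,3*np.pi/2,30)
    poly(np.r_[np.c_[.0065*np.cos(hb),.0065*np.sin(hb),hb*0+z],[[R-.012,-.0065,z],[R+.002,-.0115,z],[R+.002,.0115,z],[R-.012,.0065,z]]],0)
    if tab: poly([[-.084,-.007,.044],[-.044,-.007,.044],[-.044,.007,.044],[-.084,.007,.044]],255)
    return cv2.GaussianBlur(im,(0,0),s*.6)
COL=dict(blue=(.038,(100,120,60),(125,255,255)),orange=(.032,(5,170,120),(18,255,255)))
def fit(c,nm,p0,win,z0=0,out=None,s=4,tab=1):
    R,lo,hi=COL[nm];x0,y0,x1,y1=win
    big=cv2.resize(c["image"][y0:y1,x0:x1],None,fx=s,fy=s,interpolation=cv2.INTER_LINEAR)
    mb=cv2.GaussianBlur(cv2.inRange(cv2.cvtColor(big,cv2.COLOR_BGR2HSV),lo,hi),(0,0),s*.6).astype(float)
    f=lambda p:np.mean((rend(c,p,R,s,win,z0,tab)-mb)**2);b=None
    for d in (-.3,0,.3):
        p=np.array(p0)+[0,0,d]
        r=minimize(f,p,method="Nelder-Mead",options=dict(initial_simplex=p+np.array([[0,0,0],[.01,0,0],[0,.01,0],[0,0,.2]])))
        if b is None or r.fun<b.fun:b=r
    if out:
        o=big.copy();q,_=cv2.findContours((rend(c,b.x,R,s,win,z0,tab)>127).astype(np.uint8),cv2.RETR_LIST,cv2.CHAIN_APPROX_NONE);cv2.drawContours(o,q,-1,(0,255,0),1);cv2.imwrite(out,o)
    return b.x,b.fun
E
python3 - <<'E'
from fit import *
c=dict(np.load("top1.npz"))
for nm,p0,w in [("blue",[.56,.02,.83],(280,210,330,270)),("orange",[.56,-.12,0],(330,220,370,280))]:
    p,f=fit(c,nm,p0,w,0,f"pics/f2{nm}.png");g=p[:2]-.064*np.array([np.cos(p[2]),np.sin(p[2])])
    print(nm,p.round(4),np.degrees(p[2]).round(1),f,"grip",g.round(4))
E
python3 go.py .5 .0 .1
```

```text
clock: 16.6
tool_pos: [0.4515, 0.5484, 0.4514]
orientation: [1.579, 0.996, 0.8]
wrist_force: [-0.1, 0.4, 0.4]
grip_width: 0.0524
blue [0.5557 0.0178 0.8371] 48.0 693.7052708333333 grip [ 0.5129 -0.0297]
orange [ 0.556  -0.1207  0.0126] 0.7 761.8485416666666 grip [ 0.492  -0.1215]
clk 16.6 pos [0.4515 0.5484 0.4514] q [ 1.282  0.009 -0.194  0.335 -0.874  0.929] F [-0.1  0.4  0.4] w 0.052409706197262255
tool x [ 0.379  0.39  -0.839] y [0.591 0.596 0.544] z [ 0.712 -0.702 -0.005] head y 45.25
delta cm [  9.93 -48.92  42.11] dist 65.3
```

```bash
python3 go.py .38 .2 .38
```

```text
clk 16.6 pos [0.4515 0.5484 0.4514] q [ 1.282  0.009 -0.194  0.335 -0.874  0.929] F [-0.1  0.4  0.4] w 0.052409706197262255
tool x [ 0.379  0.39  -0.839] y [0.591 0.596 0.544] z [ 0.712 -0.702 -0.005] head y 45.25
delta cm [-10.31 -28.86  19.4 ] dist 36.3
```

```bash
python3 go.py .50 -.02 .42
```

```text
clk 16.6 pos [0.4515 0.5484 0.4514] q [ 1.282  0.009 -0.194  0.335 -0.874  0.929] F [-0.1  0.4  0.4] w 0.052409706197262255
tool x [ 0.379  0.39  -0.839] y [0.591 0.596 0.544] z [ 0.712 -0.702 -0.005] head y 45.25
delta cm [-17.7  -32.71  43.37] dist 57.1
```

```bash
python3 -m inch '[{"grip":60,"delta_pos":[-17.7,-32.7,43.4],"yaw":0},{"grip":60,"delta_pos":[-17.7,-32.7,43.4],"yaw":0},{"grip":60,"delta_pos":[-17.7,-32.7,43.4],"yaw":0},{"grip":60,"delta_pos":[-17.7,-32.7,43.4],"yaw":0},{"grip":60,"delta_pos":[-17.7,-32.7,43.4],"yaw":0},{"grip":60,"delta_pos":[-17.7,-32.7,43.4],"yaw":0},{"grip":60,"delta_pos":[-17.7,-32.7,43.4],"yaw":0},{"grip":60,"delta_pos":[-17.7,-32.7,43.4],"yaw":0},{"grip":60,"delta_pos":[-17.7,-32.7,43.4],"yaw":0},{"grip":60,"delta_pos":[-17.7,-32.7,43.4],"yaw":0}]'; python3 go.py .482 -.061 .098
```

```text
clock: 17.6
tool_pos: [0.4943, 0.0537, 0.4265]
orientation: [1.573, 0.993, 0.796]
wrist_force: [0.9, 0.4, -0.5]
grip_width: 0.0525
clk 17.6 pos [0.4943 0.0537 0.4265] q [ 0.267 -0.257 -0.212 -0.311 -1.123  2.162] F [ 0.9  0.4 -0.5] w 0.052501870480117355
tool x [ 0.382  0.39  -0.838] y [0.588 0.597 0.546] z [ 0.713 -0.701 -0.001] head y 45.43
delta cm [ 22.58 -25.5    7.21] dist 34.8
```

```bash
python3 -m inch '[{"grip":60,"delta_pos":[22.6,-25.5,7.2],"yaw":0},{"grip":60,"delta_pos":[22.6,-25.5,7.2],"yaw":0},{"grip":60,"delta_pos":[22.6,-25.5,7.2],"yaw":0},{"grip":60,"delta_pos":[22.6,-25.5,7.2],"yaw":0},{"grip":60,"delta_pos":[22.6,-25.5,7.2],"yaw":0},{"grip":60,"delta_pos":[22.6,-25.5,7.2],"yaw":0}]'; python3 go.py .482 -.061 .098
```

```text
clock: 18.2
tool_pos: [0.4831, -0.0448, 0.1412]
orientation: [1.571, 0.996, 0.793]
wrist_force: [2.6, -0.2, 0.4]
grip_width: 0.0527
clk 18.2 pos [ 0.4831 -0.0448  0.1412] q [-0.116  0.039 -0.505 -0.667 -0.766  2.908] F [ 2.6 -0.2  0.4] w 0.052703177401649606
tool x [ 0.382  0.387 -0.839] y [0.59  0.597 0.544] z [ 0.712 -0.702 -0.   ] head y 45.38
delta cm [ 2.95 -3.38  1.06] dist 4.6
```

```bash
python3 -m inch '[{"grip":60,"delta_pos":[0,0,0],"yaw":1.571},{"grip":60,"delta_pos":[0,0,0],"yaw":1.571},{"grip":60,"delta_pos":[0,0,0],"yaw":1.571},{"grip":60,"delta_pos":[0,0,0],"yaw":1.571},{"grip":60,"delta_pos":[0,0,0],"yaw":1.571},{"grip":60,"delta_pos":[0,0,0],"yaw":1.571},{"grip":60,"delta_pos":[0,0,0],"yaw":1.571},{"grip":60,"delta_pos":[0,0,0],"yaw":1.571},{"grip":60,"delta_pos":[0,0,0],"yaw":1.571},{"grip":60,"delta_pos":[0,0,0],"yaw":1.571}]'; python3 -m inch '[{"grip":60,"delta_pos":[0,0,0],"yaw":1.64},{"grip":60,"delta_pos":[0,0,0],"yaw":1.64},{"grip":60,"delta_pos":[0,0,0],"yaw":1.64},{"grip":60,"delta_pos":[0,0,0],"yaw":1.64},{"grip":60,"delta_pos":[0,0,0],"yaw":1.64},{"grip":60,"delta_pos":[0,0,0],"yaw":1.64},{"grip":60,"delta_pos":[0,0,0],"yaw":1.64},{"grip":60,"delta_pos":[0,0,0],"yaw":1.64},{"grip":60,"delta_pos":[0,0,0],"yaw":1.64},{"grip":60,"delta_pos":[0,0,0],"yaw":1.64}]'; python3 go.py .482 -.061 .098
```

```text
clock: 19.2
tool_pos: [0.4833, -0.044, 0.1422]
orientation: [3.081, 0.997, 0.796]
wrist_force: [0.2, -0.2, -0.1]
grip_width: 0.0528
clock: 20.2
tool_pos: [0.4833, -0.044, 0.1423]
orientation: [-1.703, 0.997, 0.795]
wrist_force: [0.5, 0.2, 0.8]
grip_width: 0.0527
clk 20.2 pos [ 0.4833 -0.044   0.1423] q [-0.113  0.038 -0.504 -0.664 -0.768 -0.104] F [0.5 0.2 0.8] w 0.05266957642407838
tool x [ 0.38   0.388 -0.84 ] y [-0.489 -0.687 -0.538] z [-0.785  0.615 -0.071] head y -125.45
delta cm [ 3.01  3.61 -0.63] dist 4.7
```

```bash
python3 -m inch '[{"grip":60,"delta_pos":[3,3.6,-0.6],"yaw":0.131},{"grip":60,"delta_pos":[3,3.6,-0.6],"yaw":0.131},{"grip":60,"delta_pos":[3,3.6,-0.6],"yaw":0.131}]'; python3 go.py .52 -.0224 .016
```

```text
clock: 20.5
tool_pos: [0.4813, -0.0614, 0.0972]
orientation: [-1.575, 0.999, 0.799]
wrist_force: [0.2, -0.7, 1.1]
grip_width: 0.0527
clk 20.5 pos [ 0.4813 -0.0614  0.0972] q [-0.186  0.127 -0.513 -0.738 -0.734 -0.071] F [ 0.2 -0.7  1.1] w 0.052711850566155294
tool x [ 0.378  0.388 -0.841] y [-0.584 -0.605 -0.541] z [-0.719  0.695 -0.002] head y -133.98
delta cm [ 9.8  -0.22 -0.06] dist 9.8
```

```bash
python3 -m inch '[{"grip":60,"delta_pos":[5,-0.2,0],"yaw":0},{"grip":60,"delta_pos":[9.8,-0.2,0],"yaw":0},{"grip":60,"delta_pos":[9.8,-0.2,0],"yaw":0},{"grip":60,"delta_pos":[9.8,-0.2,0],"yaw":0},{"grip":0,"delta_pos":[9.8,-0.2,0],"yaw":0},{"grip":0,"delta_pos":[9.8,-0.2,0],"yaw":0},{"grip":0,"delta_pos":[9.8,-0.2,0],"yaw":0},{"grip":0,"delta_pos":[9.8,-0.2,0],"yaw":0},{"grip":0,"delta_pos":[9.8,-0.2,0],"yaw":0},{"grip":0,"delta_pos":[9.8,-0.2,0],"yaw":0}]' 55; python3 go.py .52 -.0224 .016
```

```text
clock: 21.5
tool_pos: [0.5199, -0.0221, 0.0169]
orientation: [-1.576, 0.997, 0.796]
wrist_force: [-2.8, -1.5, 6.7]
grip_width: 0.0137
clk 21.5 pos [ 0.5199 -0.0221  0.0169] q [-0.127  0.306 -0.499 -0.897 -0.587  0.078] F [-2.8 -1.5  6.7] w 0.013684245253104656
tool x [ 0.38   0.388 -0.84 ] y [-0.584 -0.604 -0.543] z [-0.718  0.696 -0.003] head y -134.02
delta cm [ 0.07  0.06 -0.03] dist 0.1
```

```bash
python3 go.py .48 .057 .094
```

```text
clk 21.5 pos [ 0.5199 -0.0221  0.0169] q [-0.127  0.306 -0.499 -0.897 -0.587  0.078] F [-2.8 -1.5  6.7] w 0.013684245253104656
tool x [ 0.38   0.388 -0.84 ] y [-0.584 -0.604 -0.543] z [-0.718  0.696 -0.003] head y -134.02
delta cm [-4.92 -6.64  8.35] dist 11.7
```

```bash
python3 -m inch '[{"grip":0,"delta_pos":[-3,-2,0],"yaw":0},{"grip":0,"delta_pos":[-6.5,-4.2,0],"yaw":0},{"grip":0,"delta_pos":[-6.5,-4.2,0],"yaw":0},{"grip":0,"delta_pos":[-4.9,-6.6,8.3],"yaw":0},{"grip":0,"delta_pos":[-4.9,-6.6,8.3],"yaw":0},{"grip":0,"delta_pos":[-4.9,-6.6,8.3],"yaw":0},{"grip":0,"delta_pos":[-4.9,-6.6,8.3],"yaw":0},{"grip":0,"delta_pos":[-4.9,-6.6,8.3],"yaw":0}]' 55; python3 go.py .48 .057 .094;python3 - <<'E'
from m import *
from cell import read_camera
c=read_camera("top");np.savez("top2.npz",**c);crop(c,180,180,340,290,5,"pics/t3.png")
c=read_camera("scene");np.savez("scene2.npz",**c);crop(c,200,80,360,240,5,"pics/s3.png")
E
```

```text
clock: 22.3
tool_pos: [0.4803, 0.0564, 0.0928]
orientation: [-1.575, 0.998, 0.797]
wrist_force: [0.8, -0.6, -2.2]
grip_width: 0.0137
clk 22.3 pos [0.4803 0.0564 0.0928] q [ 0.171  0.059 -0.624 -0.703 -0.513 -0.384] F [ 0.8 -0.6 -2.2] w 0.013674619246849415
tool x [ 0.379  0.388 -0.84 ] y [-0.584 -0.604 -0.542] z [-0.718  0.696 -0.002] head y -134.03
delta cm [-0.09 -0.08  0.06] dist 0.1
```

View pics/t3.png

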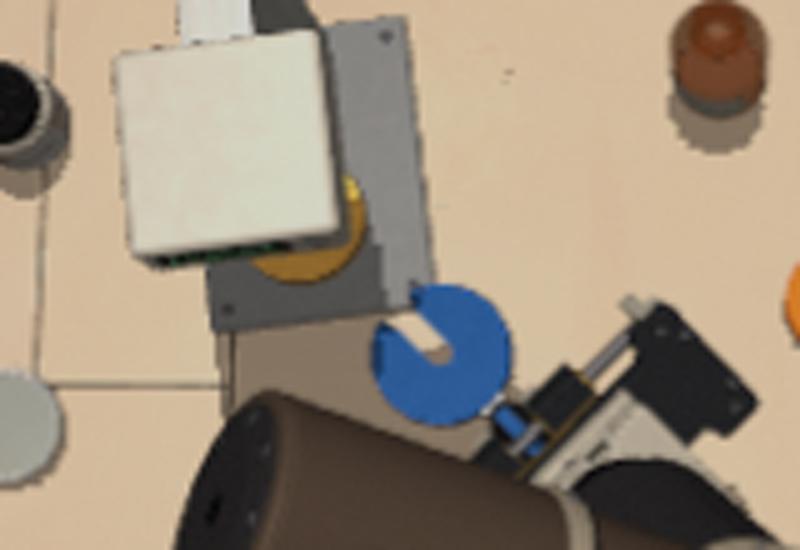

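View pics/s3.png

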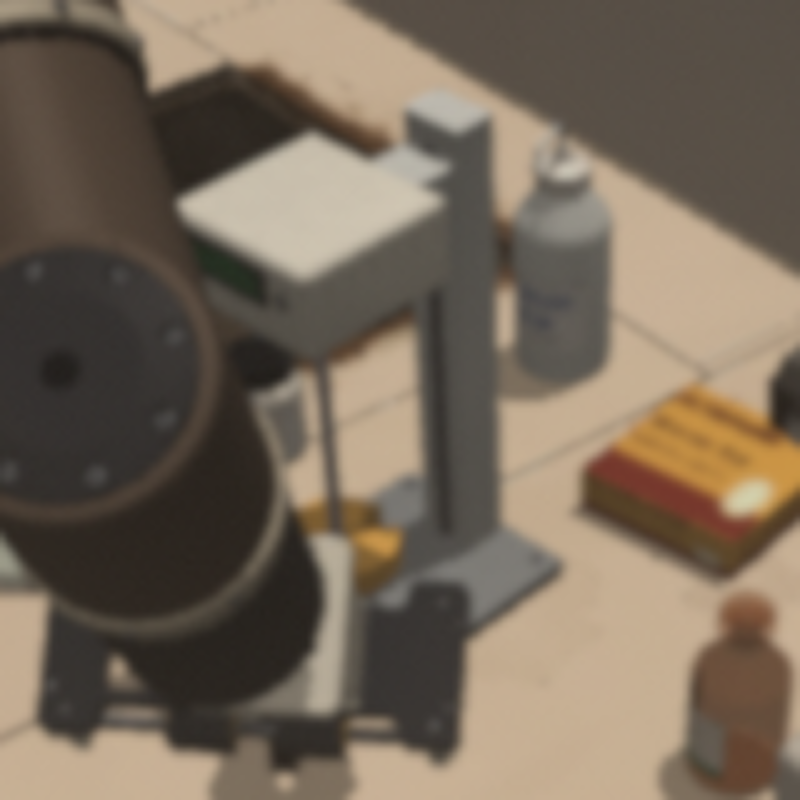

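Run:
```python
from m import *
c=dict(np.load("top2.npz"));W=cloud(c)
for y in range(390,560,20):
    print(y,[ (x,*(W[180+y//5,180+x//5]*1000).round().astype(int)) for x in range(180,560,60)])
c=dict(np.load("scene2.npz"));W=cloud(c);print()
for y in range(20,720,80):
    print(y,[ (x,*(W[80+y//5,200+x//5]*1000).round().astype(int)) for x in range(0,460,70)])
```

```text
390 [(180, np.int64(505), np.int64(255), np.int64(-5)), (240, np.int64(505), np.int64(219), np.int64(1)), (300, np.int64(505), np.int64(185), np.int64(2)), (360, np.int64(505), np.int64(150), np.int64(5)), (420, np.int64(496), np.int64(105), np.int64(90)), (480, np.int64(496), np.int64(73), np.int64(91)), (540, np.int64(487), np.int64(34), np.int64(182))]
410 [(180, np.int64(493), np.int64(253), np.int64(3)), (240, np.int64(444), np.int64(118), np.int64(527)), (300, np.int64(442), np.int64(91), np.int64(556)), (360, np.int64(494), np.int64(151), np.int64(-1)), (420, np.int64(486), np.int64(105), np.int64(89)), (480, np.int64(486), np.int64(73), np.int64(90)), (540, np.int64(477), np.int64(33), np.int64(187))]
430 [(180, np.int64(482), np.int64(253), np.int64(0)), (240, np.int64(436), np.int64(115), np.int64(541)), (300, np.int64(434), np.int64(89), np.int64(565)), (360, np.int64(436), np.int64(71), np.int64(542)), (420, np.int64(483), np.int64(116), np.int64(0)), (480, np.int64(483), np.int64(82), np.int64(-2)), (540, np.int64(468), np.int64(34), np.int64(178))]
450 [(180, np.int64(4
[... 4740 characters left out ...]
t64(335), np.int64(9)), (70, np.int64(305), np.int64(-110), np.int64(381)), (140, np.int64(322), np.int64(-126), np.int64(382)), (210, np.int64(350), np.int64(-122), np.int64(364)), (280, np.int64(396), np.int64(-92), np.int64(320)), (350, np.int64(469), np.int64(-27), np.int64(238)), (420, np.int64(516), np.int64(-13), np.int64(203))]
660 [(0, np.int64(425), np.int64(277), np.int64(5)), (70, np.int64(375), np.int64(65), np.int64(182)), (140, np.int64(349), np.int64(-60), np.int64(285)), (210, np.int64(368), np.int64(-80), np.int64(287)), (280, np.int64(404), np.int64(-70), np.int64(259)), (350, np.int64(457), np.int64(-40), np.int64(207)), (420, np.int64(494), np.int64(-40), np.int64(186))]
```

Run:
```python
from fit import *
c=dict(np.load("top2.npz"))
tcp=np.array([.4803,.0564,.0928])
p,f=fit(c,"blue",[.516,.096,.8],(250,233,288,268),.0928-.0169,"pics/f3.png",tab=0)
print(p.round(4),np.degrees(p[2]).round(2),f,"offset",(p[:2]-tcp[:2]).round(4))
# stand refit top-only feature: stem via scene? 
W=cloud(c);m=(abs(W[...,2]-.28)<.008)&(W[...,0]>.5)&(W[...,0]<.68)&(W[...,1]>.1)&(W[...,1]<.26)
P=W[m];r=cv2.minAreaRect((P[:,:2]*1000).astype(np.float32));print(r)
```

```text
[0.5171 0.0957 0.8098] 46.4 1799.9613721804512 offset [0.0368 0.0393]
((612.6058349609375, 180.50454711914062), (139.1897735595703, 102.00652313232422), 8.400697708129883)
```

View pics/f3.png

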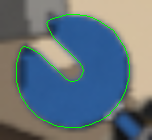

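```bash
python3 go.py .5267 .1052 .089; python3 go.py .5577 .1377 .089
```

```text
clk 22.4 pos [0.4806 0.0558 0.0928] q [ 0.17   0.06  -0.624 -0.703 -0.513 -0.385] F [-0.5 -0.8 -2.5] w 0.014064770647151068
tool x [ 0.379  0.387 -0.84 ] y [-0.585 -0.603 -0.542] z [-0.717  0.697 -0.002] head y -134.13
delta cm [ 3.98 -5.47  0.14] dist 6.8
clk 22.4 pos [0.4806 0.0558 0.0928] q [ 0.17   0.06  -0.624 -0.703 -0.513 -0.385] F [-0.5 -0.8 -2.5] w 0.014064770647151068
tool x [ 0.379  0.387 -0.84 ] y [-0.585 -0.603 -0.542] z [-0.717  0.697 -0.002] head y -134.13
delta cm [ 6.41 -9.25  0.18] dist 11.3
```

```bash
python3 -m inch '[{"grip":0,"delta_pos":[1,-1.4,0],"yaw":0},{"grip":0,"delta_pos":[2,-2.7,0.1],"yaw":0},{"grip":0,"delta_pos":[3,-4.1,0.1],"yaw":0},{"grip":0,"delta_pos":[4,-5.5,0.1],"yaw":0},{"grip":0,"delta_pos":[4,-5.5,0.1],"yaw":0},{"grip":0,"delta_pos":[4,-5.5,0.1],"yaw":0}]' 55; python3 go.py .5577 .1377 .089;python3 - <<'E'
from m import *
from cell import read_camera
c=read_camera("top");np.savez("top3.npz",**c);crop(c,180,180,340,290,5,"pics/t4.png")
c=read_camera("scene");np.savez("scene3.npz",**c);crop(c,200,80,360,240,5,"pics/s4.png")
E
```

```text
clock: 23.0
tool_pos: [0.5267, 0.1054, 0.0886]
orientation: [-1.574, 0.999, 0.797]
wrist_force: [0.1, 0.1, -2.8]
grip_width: 0.0137
clk 23.0 pos [0.5267 0.1054 0.0886] q [ 0.297  0.128 -0.574 -0.659 -0.438 -0.526] F [ 0.1  0.1 -2.8] w 0.013660885748050182
tool x [ 0.378  0.387 -0.841] y [-0.585 -0.604 -0.541] z [-0.717  0.697 -0.002] head y -134.12
delta cm [ 2.39 -3.79  0.03] dist 4.5
```

View pics/t4.png

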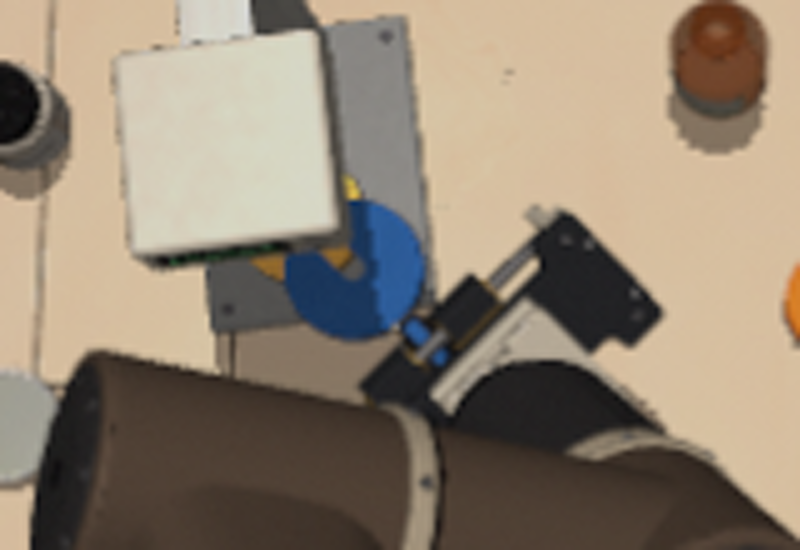

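View pics/s4.png

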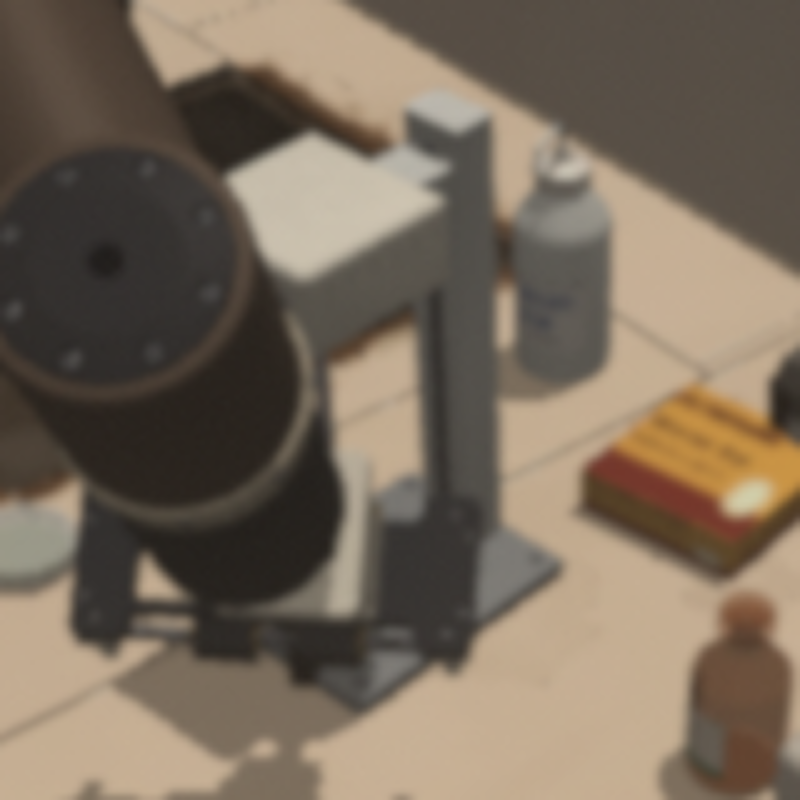

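```bash
python3 -m inch '[{"grip":0,"delta_pos":[0.6,-0.9,0],"yaw":0},{"grip":0,"delta_pos":[1.2,-1.9,0],"yaw":0},{"grip":0,"delta_pos":[1.8,-2.8,0],"yaw":0},{"grip":0,"delta_pos":[2.4,-3.7,0],"yaw":0},{"grip":0,"delta_pos":[2.4,-3.7,0],"yaw":0},{"grip":0,"delta_pos":[2.4,-3.7,0],"yaw":0}]' 55; python3 go.py .5577 .1377 .085;python3 - <<'E'
from m import *
from cell import read_camera
c=read_camera("top");np.savez("top4.npz",**c);crop(c,180,180,340,290,5,"pics/t5.png")
E
```

```text
clock: 23.7
tool_pos: [0.5572, 0.1383, 0.0889]
orientation: [-1.574, 0.998, 0.799]
wrist_force: [0.8, -0.4, -2.8]
grip_width: 0.014
clk 23.7 pos [0.5572 0.1383 0.0889] q [ 0.367  0.171 -0.534 -0.616 -0.403 -0.621] F [ 0.8 -0.4 -2.8] w 0.01400047852437419
tool x [ 0.378  0.388 -0.84 ] y [-0.584 -0.605 -0.542] z [-0.718  0.696 -0.002] head y -134.01
delta cm [ 0.32  0.21 -0.08] dist 0.4
```

View pics/t5.png

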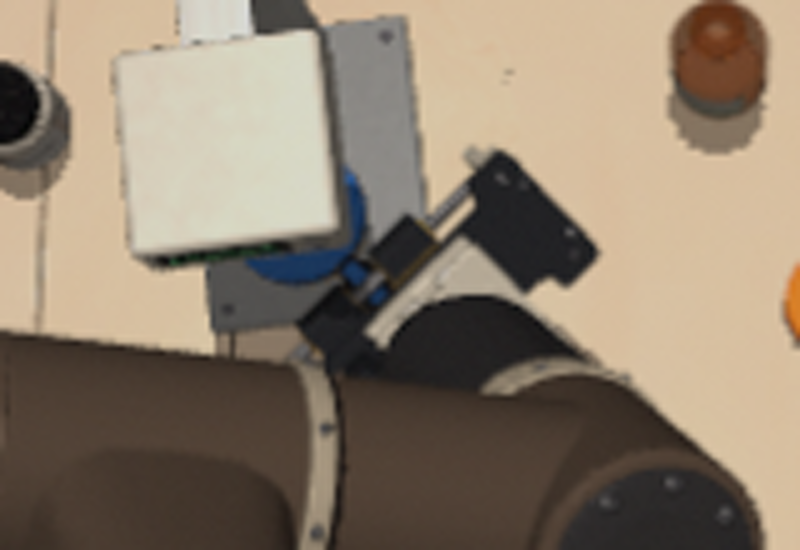

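```bash
python3 -m inch '[{"grip":0,"delta_pos":[0.1,-0.17,0],"yaw":0},{"grip":0,"delta_pos":[0.16,-0.25,0],"yaw":0},{"grip":0,"delta_pos":[0.16,-0.25,0],"yaw":0}]' 55; python3 go.py .5577 .1377 .085; python3 -m inch '[{"grip":0,"delta_pos":[0.05,-0.08,0],"yaw":0},{"grip":0,"delta_pos":[0.11,-0.17,0],"yaw":0},{"grip":0,"delta_pos":[0.11,-0.17,0],"yaw":0}]' 55; python3 go.py .5577 .1377 .085
```

```text
clock: 24.05
tool_pos: [0.5595, 0.1398, 0.0893]
orientation: [-1.575, 0.997, 0.797]
wrist_force: [-0.6, -0.4, -1.7]
grip_width: 0.014
clk 24.05 pos [0.5595 0.1398 0.0893] q [ 0.37   0.174 -0.532 -0.612 -0.401 -0.628] F [-0.6 -0.4 -1.7] w 0.01398683747526165
tool x [ 0.379  0.388 -0.84 ] y [-0.584 -0.604 -0.542] z [-0.718  0.696 -0.002] head y -134.05
delta cm [ 0.21  0.47 -0.02] dist 0.5
clock: 24.35
tool_pos: [0.5605, 0.141, 0.089]
orientation: [-1.575, 0.998, 0.797]
wrist_force: [-0.8, -2.8, 0.3]
grip_width: 0.0136
clk 24.35 pos [0.5605 0.141  0.089 ] q [ 0.373  0.176 -0.53  -0.61  -0.4   -0.632] F [-0.8 -2.8  0.3] w 0.013614472729359162
tool x [ 0.378  0.388 -0.84 ] y [-0.584 -0.604 -0.542] z [-0.718  0.696 -0.002] head y -134.06
delta cm [ 0.1   0.58 -0.03] dist 0.6
```

```bash
python3 go.py .559 .1395 .085
```

```text
clk 24.35 pos [0.5605 0.141  0.089 ] q [ 0.373  0.176 -0.53  -0.61  -0.4   -0.632] F [-0.8 -2.8  0.3] w 0.013614472729359162
tool x [ 0.378  0.388 -0.84 ] y [-0.584 -0.604 -0.542] z [-0.718  0.696 -0.002] head y -134.06
delta cm [0.22 0.39 0.  ] dist 0.5
```

```bash
python3 -m inch '[{"grip":0,"delta_pos":[0.15,0.3,0],"yaw":0},{"grip":0,"delta_pos":[0.25,0.39,0],"yaw":0},{"grip":0,"delta_pos":[0.25,0.39,0],"yaw":0}]' 55; python3 go.py .559 .1395 .085
```

```text
clock: 24.65
tool_pos: [0.5597, 0.14, 0.0851]
orientation: [-1.575, 0.997, 0.797]
wrist_force: [0.7, 0.2, -1.2]
grip_width: 0.0137
clk 24.65 pos [0.5597 0.14   0.0851] q [ 0.367  0.182 -0.53  -0.625 -0.397 -0.611] F [ 0.7  0.2 -1.2] w 0.013652026972036978
tool x [ 0.379  0.388 -0.84 ] y [-0.584 -0.604 -0.543] z [-0.718  0.696 -0.002] head y -134.06
delta cm [-0.04  0.07  0.02] dist 0.1
```

```bash
python3 -m inch '[{"grip":0,"delta_pos":[0.1,0.06,0],"yaw":0},{"grip":0,"delta_pos":[0.1,0.06,0],"yaw":0},{"grip":50,"delta_pos":[0.1,0.06,0],"yaw":0},{"grip":50,"delta_pos":[0.1,0.06,0],"yaw":0},{"grip":50,"delta_pos":[0.1,0.06,0],"yaw":0},{"grip":50,"delta_pos":[-3,0.06,0],"yaw":0},{"grip":50,"delta_pos":[-7,0.06,0],"yaw":0},{"grip":50,"delta_pos":[-11,0.06,0],"yaw":0},{"grip":50,"delta_pos":[-11,0.06,0],"yaw":0}]' 55; python3 go.py .45 .0 .2;python3 - <<'E'
from m import *
from cell import read_camera
c=read_camera("top");np.savez("top4.npz",**c);crop(c,180,180,340,290,5,"pics/t6.png")
c=read_camera("scene");np.savez("scene4.npz",**c);crop(c,200,80,360,240,5,"pics/s6.png")
E
```

```text
clock: 25.55
tool_pos: [0.5182, 0.0961, 0.1822]
orientation: [-1.583, 0.991, 0.79]
wrist_force: [0.1, 0.2, 0.3]
grip_width: 0.0437
clk 25.55 pos [0.5182 0.0961 0.1822] q [ 0.34  -0.047 -0.56  -0.455 -0.573 -0.783] F [0.1 0.2 0.3] w 0.0436567272106644
tool x [ 0.385  0.389 -0.837] y [-0.58  -0.603 -0.548] z [-0.718  0.696 -0.007] head y -133.87
delta cm [-7.86  8.78 -1.81] dist 11.9
```

View pics/t6.png

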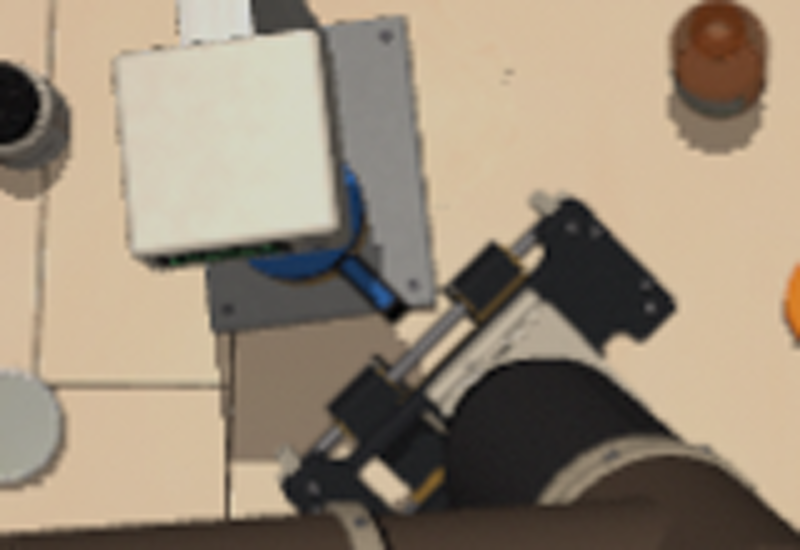

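View pics/s6.png

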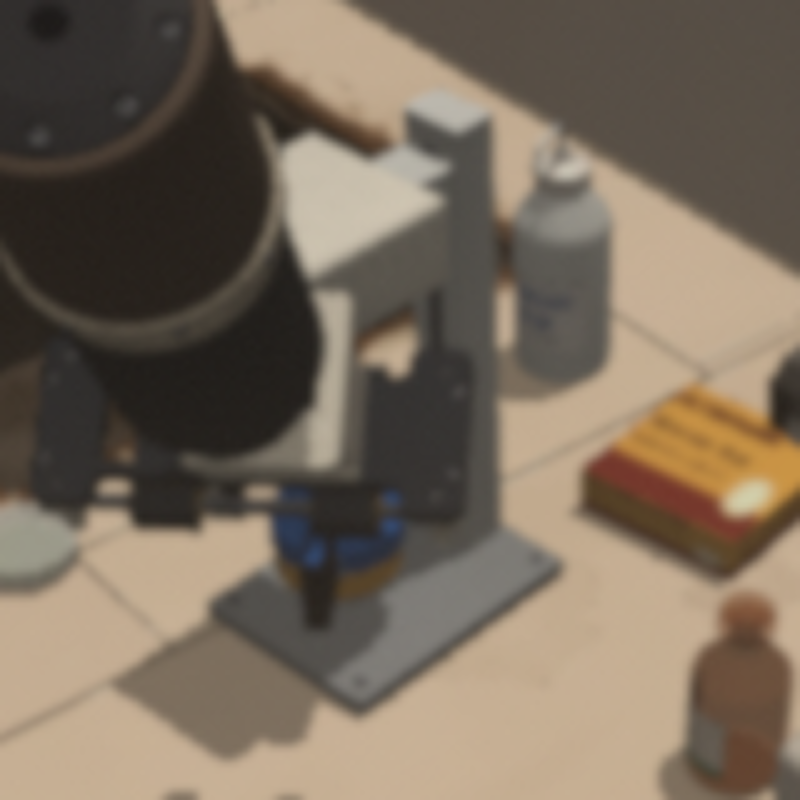

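```bash
cat > arc.py <<'E'
import numpy as np
from cell import get_obs
from scipy.spatial.transform import Rotation as R
o=get_obs();M=R.from_euler('xyz',o['orientation']).as_matrix()
S=np.array([.5953,.178])
for th in (205,212,220,226,236,246,256,266,276,280):
    t=np.radians(th);p=S+.066*np.array([np.cos(t),np.sin(t)])+.028*np.array([np.sin(t),-np.cos(t)])
    X=np.r_[p,.084];print(th,X.round(4),(M.T@(X-o['tool_pos'])*100).round(2))
E
python3 arc.py
python3 - <<'E'
from fit import *
c=dict(np.load("top4.npz"));print(cloud(c)[236:246:2,250:262:2].reshape(-1,3).round(3)[:0])
# blue tab check: tab top at z=.112 heading from colour
W=cloud(c);hsv=cv2.cvtColor(c["image"],cv2.COLOR_BGR2HSV)
m=(cv2.inRange(hsv,(100,120,40),(125,255,255))>0)&(W[...,2]>.098)&(W[...,2]<.125)&(W[...,1]>.08)&(W[...,0]>.5)
P=W[m];print(len(P),P.mean(0).round(4));d=P[:,:2].mean(0)-[.5953,.178];print(np.degrees(np.arctan2(d[1],d[0])),np.hypot(*d))
E
```

```text
205 [0.5237 0.1755 0.084 ] [11.2   0.06  5.08]
212 [0.5245 0.1668 0.084 ] [10.9   0.54  4.41]
220 [0.5267 0.157  0.084 ] [10.6   0.99  3.57]
226 [0.5293 0.15   0.084 ] [10.43  1.27  2.89]
236 [0.5352 0.1389 0.084 ] [10.22  1.59  1.7 ]
246 [0.5429 0.1291 0.084 ] [10.13  1.74  0.47]
256 [0.5522 0.1207 0.084 ] [10.16  1.7  -0.78]
266 [0.5628 0.1141 0.084 ] [10.31  1.48 -2.  ]
276 [0.5744 0.1094 0.084 ] [10.57  1.09 -3.16]
280 [0.5792 0.1081 0.084 ] [10.7   0.88 -3.6 ]
[]
45 [0.5528 0.1335 0.1129]
-133.65637076276312 0.061529225455167084
```

```bash
python3 -m inch '[{"grip":0,"delta_pos":[0,0,2.5],"yaw":0},{"grip":0,"delta_pos":[0,0,5.1],"yaw":0},{"grip":0,"delta_pos":[0,0,5.1],"yaw":0},{"grip":0,"delta_pos":[0,0,5.1],"yaw":0},{"grip":0,"delta_pos":[3,0,5.1],"yaw":0},{"grip":0,"delta_pos":[6,0.1,5.1],"yaw":0},{"grip":0,"delta_pos":[9,0.1,5.1],"yaw":0},{"grip":0,"delta_pos":[11.2,0.1,5.1],"yaw":0},{"grip":0,"delta_pos":[11.2,0.1,5.1],"yaw":0},{"grip":0,"delta_pos":[11.2,0.1,5.1],"yaw":0}]' 40; python3 arc.py
python3 - <<'E'
from cell import *
from h import *
print(get_obs()['grip_width'],get_obs()['wrist_force'],get_obs()['joints'])
c=read_camera("top");crop(c,180,180,340,290,5,"pics/t7.png")
E
```

```text
clock: 26.65
tool_pos: [0.5232, 0.1745, 0.0812]
orientation: [-1.574, 1.0, 0.797]
wrist_force: [0.5, 0.2, -0.4]
grip_width: 0.0002
205 [0.5237 0.1755 0.084 ] [-0.18 -0.24  0.04]
212 [0.5245 0.1668 0.084 ] [-0.48  0.24 -0.63]
220 [0.5267 0.157  0.084 ] [-0.77  0.7  -1.47]
226 [0.5293 0.15   0.084 ] [-0.95  0.97 -2.15]
236 [0.5352 0.1389 0.084 ] [-1.15  1.3  -3.34]
246 [0.5429 0.1291 0.084 ] [-1.24  1.44 -4.57]
256 [0.5522 0.1207 0.084 ] [-1.22  1.4  -5.82]
266 [0.5628 0.1141 0.084 ] [-1.07  1.18 -7.05]
276 [0.5744 0.1094 0.084 ] [-0.81  0.78 -8.2 ]
280 [0.5792 0.1081 0.084 ] [-0.68  0.58 -8.64]
0.00023741296252698286 [ 0.54521143  0.24601051 -0.42804304] [ 0.51627415  0.1377005  -0.63306436 -0.55406667 -0.28839207 -0.79449231]
```

View pics/t7.png

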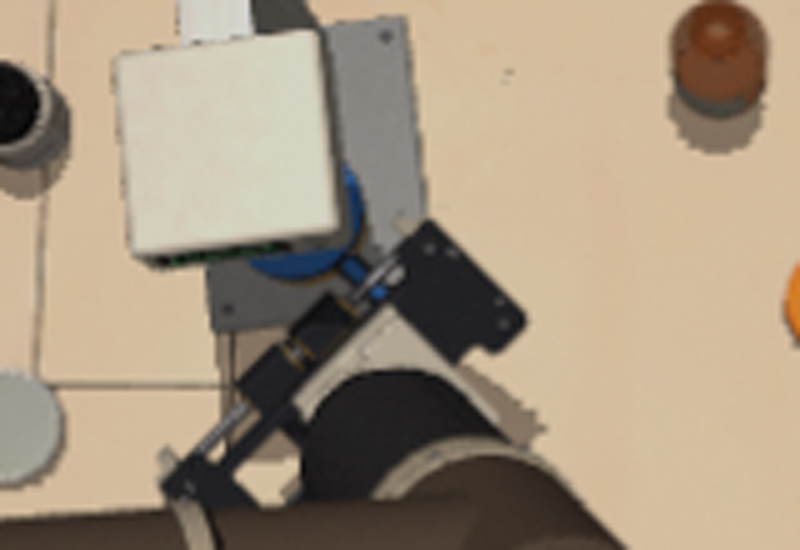

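```bash
python3 -m inch '[{"grip":0,"delta_pos":[-0.5,0.2,-0.6],"yaw":0},{"grip":0,"delta_pos":[-0.8,0.7,-1.5],"yaw":0},{"grip":0,"delta_pos":[-0.95,1.0,-2.1],"yaw":0},{"grip":0,"delta_pos":[-1.05,1.15,-2.75],"yaw":0},{"grip":0,"delta_pos":[-1.15,1.3,-3.3],"yaw":0},{"grip":0,"delta_pos":[-1.2,1.4,-3.95],"yaw":0},{"grip":0,"delta_pos":[-1.24,1.44,-4.6],"yaw":0},{"grip":0,"delta_pos":[-1.24,1.44,-4.6],"yaw":0}]' 40; python3 arc.py
python3 - <<'E'
from cell import *
from h import *
print(get_obs()['wrist_force'],get_obs()['joints'])
c=read_camera("top");crop(c,180,180,340,290,5,"pics/t8.png")
E
```

```text
clock: 27.5
tool_pos: [0.5434, 0.1291, 0.0852]
orientation: [-1.576, 0.997, 0.796]
wrist_force: [-0.1, 0.3, -0.3]
grip_width: 0.0004
205 [0.5237 0.1755 0.084 ] [ 1.15 -1.58  4.65]
212 [0.5245 0.1668 0.084 ] [ 0.84 -1.1   3.98]
220 [0.5267 0.157  0.084 ] [ 0.55 -0.64  3.14]
226 [0.5293 0.15   0.084 ] [ 0.37 -0.37  2.47]
236 [0.5352 0.1389 0.084 ] [ 0.17 -0.05  1.28]
246 [0.5429 0.1291 0.084 ] [0.08 0.1  0.04]
256 [0.5522 0.1207 0.084 ] [ 0.11  0.06 -1.21]
266 [0.5628 0.1141 0.084 ] [ 0.25 -0.16 -2.43]
276 [0.5744 0.1094 0.084 ] [ 0.51 -0.55 -3.59]
280 [0.5792 0.1081 0.084 ] [ 0.64 -0.76 -4.03]
[-0.09049462  0.32032295 -0.29027931] [ 0.35101649  0.15737503 -0.55696808 -0.63968525 -0.40182725 -0.5847381 ]
```

View pics/t8.png

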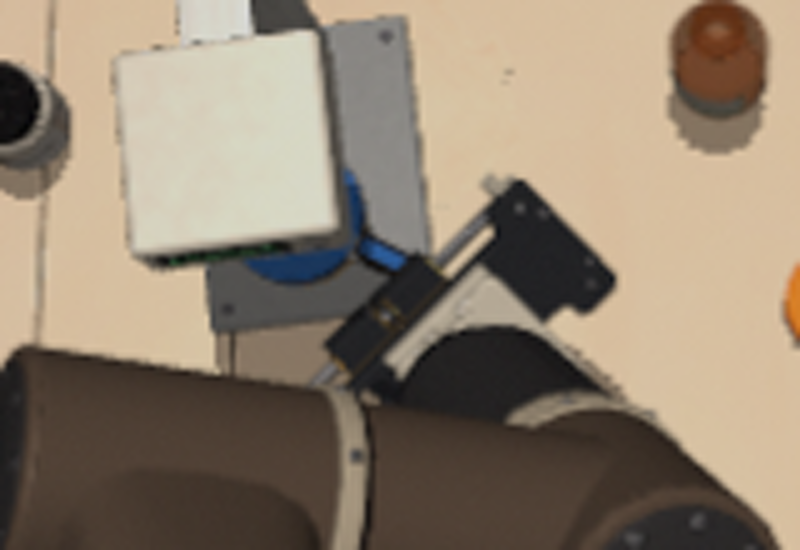

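```bash
python3 -m inch '[{"grip":0,"delta_pos":[0.1,0.1,-0.6],"yaw":0},{"grip":0,"delta_pos":[0.1,0.05,-1.2],"yaw":0},{"grip":0,"delta_pos":[0.18,-0.05,-1.8],"yaw":0},{"grip":0,"delta_pos":[0.25,-0.16,-2.4],"yaw":0},{"grip":0,"delta_pos":[0.38,-0.35,-3.0],"yaw":0},{"grip":0,"delta_pos":[0.51,-0.55,-3.6],"yaw":0},{"grip":0,"delta_pos":[0.64,-0.76,-4.0],"yaw":0},{"grip":0,"delta_pos":[0.64,-0.76,-4.0],"yaw":0}]' 40; sed -i 's/276,280/276,280,285,290,295/' arc.py; python3 arc.py|tail -5
cat > tabang.py <<'E'
from fit import *
from cell import read_camera
import sys
c=read_camera("top");crop(c,180,180,340,290,5,sys.argv[1])
W=cloud(c);hsv=cv2.cvtColor(c["image"],cv2.COLOR_BGR2HSV)
m=(cv2.inRange(hsv,(100,120,40),(125,255,255))>0)&(W[...,2]>.098)&(W[...,2]<.125)&(W[...,1]>.06)&(W[...,0]>.5)
P=W[m];d=P[:,:2].mean(0)-[.5953,.178];print(len(P),P.mean(0).round(4),np.degrees(np.arctan2(d[1],d[0])),np.hypot(*d))
E
python3 tabang.py pics/t9.png
```

```text
clock: 28.35
tool_pos: [0.579, 0.1087, 0.0838]
orientation: [-1.575, 0.998, 0.796]
wrist_force: [0.5, 0.2, -1.1]
grip_width: 0.0002
276 [0.5744 0.1094 0.084 ] [-0.16  0.22  0.38]
280 [0.5792 0.1081 0.084 ] [-0.03  0.01 -0.06]
285 [0.5853 0.107  0.084 ] [ 0.16 -0.28 -0.58]
290 [0.5916 0.1064 0.084 ] [ 0.37 -0.61 -1.07]
295 [0.5978 0.1064 0.084 ] [ 0.61 -0.97 -1.52]
47 [0.5995 0.1134 0.1132] -86.2758739904177 0.06469421760439899
```

View pics/t9.png

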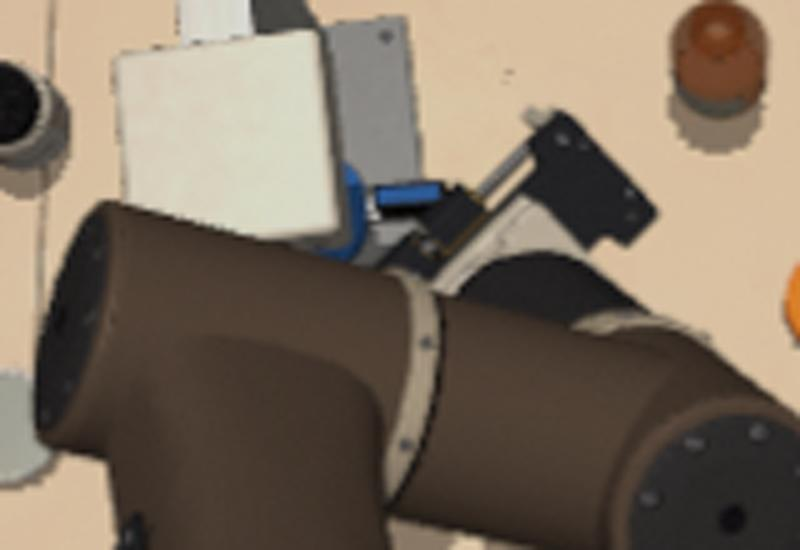

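```bash
python3 -m inch '[{"grip":0,"delta_pos":[0.16,-0.28,-0.6],"yaw":0},{"grip":0,"delta_pos":[0.3,-0.5,-0.9],"yaw":0},{"grip":0,"delta_pos":[0.3,-0.5,-0.9],"yaw":0}]' 40;  python3 tabang.py pics/t9.png; python3 go.py .46 -.03 .2
```

```text
clock: 28.7
tool_pos: [0.5894, 0.1069, 0.0842]
orientation: [-1.576, 0.997, 0.797]
wrist_force: [-0.3, 0.8, -0.4]
grip_width: 0.0004
47 [0.6086 0.1127 0.112 ] -78.5292318300507 0.0666582303305911
clk 28.75 pos [0.589  0.1069 0.0841] q [ 0.256  0.226 -0.455 -0.66  -0.473 -0.495] F [ 0.3 -0.2  0.4] w 0.00022528037828874997
tool x [ 0.379  0.388 -0.84 ] y [-0.584 -0.604 -0.542] z [-0.718  0.696 -0.002] head y -134.05
delta cm [-19.94   9.51  -0.3 ] dist 22.1
```

```bash
python3 -m inch '[{"grip":0,"delta_pos":[-5,0,0.6],"yaw":0},{"grip":0,"delta_pos":[-10,0,0.6],"yaw":0},{"grip":57,"delta_pos":[-15,3,0],"yaw":0},{"grip":57,"delta_pos":[-20,9.5,0],"yaw":0},{"grip":57,"delta_pos":[-20,9.5,0],"yaw":0},{"grip":57,"delta_pos":[-20,9.5,0],"yaw":0},{"grip":57,"delta_pos":[-20,9.5,0],"yaw":0}]' 40; python3 go.py .455 -.153 .108
python3 - <<'E'
from fit import *
from cell import read_camera
c=read_camera("scene");np.savez("scene5.npz",**c);crop(c,200,80,360,240,5,"pics/s7.png")
c=read_camera("top");np.savez("top5.npz",**c);crop(c,180,180,340,290,5,"pics/t10.png")
E
```

```text
clock: 29.45
tool_pos: [0.4574, -0.029, 0.2013]
orientation: [-1.577, 0.996, 0.793]
wrist_force: [-0.3, 0.4, 0.6]
grip_width: 0.0348
clk 29.45 pos [ 0.4574 -0.029   0.2013] q [-0.044 -0.107 -0.513 -0.571 -0.842 -0.411] F [-0.3  0.4  0.6] w 0.0347969135563014
tool x [ 0.381  0.387 -0.839] y [-0.585 -0.602 -0.543] z [-0.716  0.698 -0.003] head y -134.16
delta cm [ 2.94 12.68 -8.46] dist 15.5
```

View pics/s7.png

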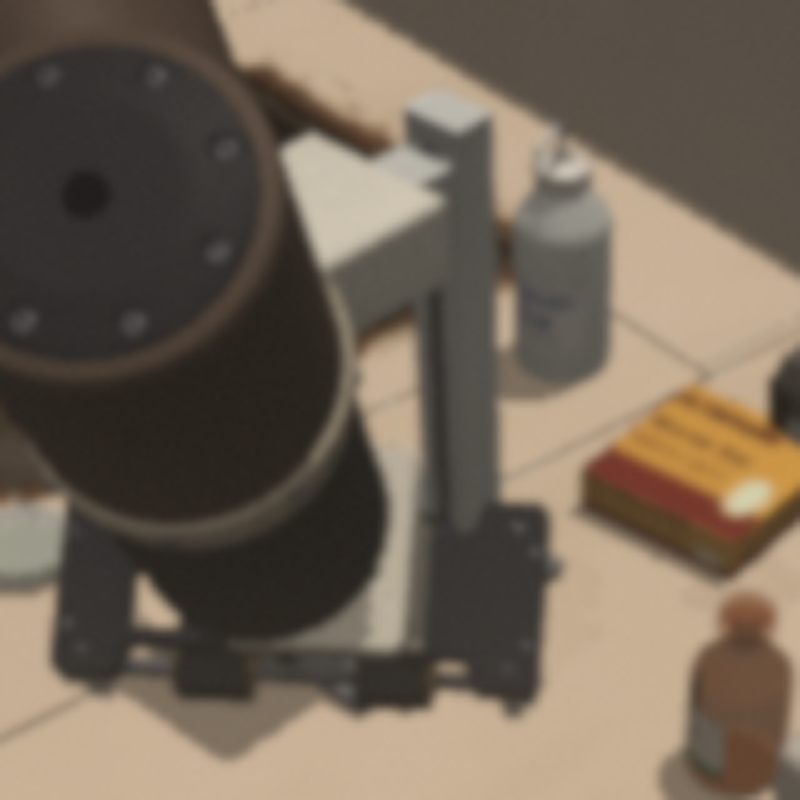

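View pics/t10.png

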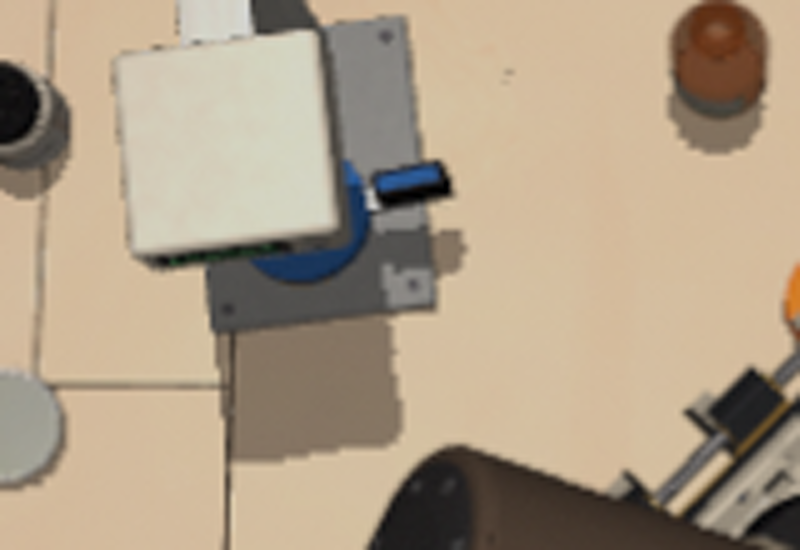

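```bash
python3 -m inch '[{"grip":57,"delta_pos":[2.9,12.7,-8.5],"yaw":0},{"grip":57,"delta_pos":[2.9,12.7,-8.5],"yaw":0},{"grip":57,"delta_pos":[2.9,12.7,-8.5],"yaw":0},{"grip":57,"delta_pos":[2.9,12.7,-8.5],"yaw":0},{"grip":57,"delta_pos":[2.9,12.7,-8.5],"yaw":0}]' 40; python3 go.py .4931 -.1142 .021
python3 - <<'E'
from fit import *
from cell import read_camera
c=read_camera("scene");np.savez("scene5.npz",**c);crop(c,200,100,440,340,3,"pics/s8.png")
E
```

```text
clock: 30.05
tool_pos: [0.4551, -0.1529, 0.1052]
orientation: [-1.566, 0.999, 0.803]
wrist_force: [-0.1, 0.5, -0.3]
grip_width: 0.0499
clk 30.05 pos [ 0.4551 -0.1529  0.1052] q [-0.424  0.168 -0.441 -0.716 -0.888  0.095] F [-0.1  0.5 -0.3] w 0.049895937127561095
tool x [ 0.376  0.389 -0.841] y [-0.588 -0.602 -0.541] z [-0.717  0.697  0.003] head y -134.31
delta cm [ 1.001e+01 -1.000e-02 -5.000e-02] dist 10.0
```

View pics/s8.png

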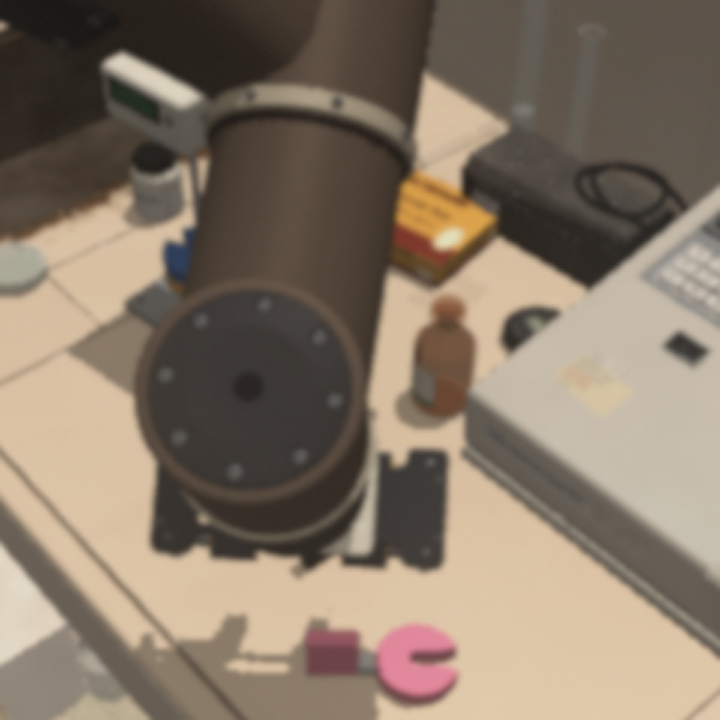

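```bash
python3 -m inch '[{"grip":57,"delta_pos":[5,0,0],"yaw":0},{"grip":57,"delta_pos":[8,0,0],"yaw":0},{"grip":57,"delta_pos":[10,0,0],"yaw":0},{"grip":57,"delta_pos":[10,0,0],"yaw":0}]' 15; python3 go.py .4931 -.1142 .021;  python3 -m inch '[{"grip":0,"delta_pos":[0,0,0],"yaw":0},{"grip":0,"delta_pos":[0,0,0],"yaw":0},{"grip":0,"delta_pos":[0,0,0],"yaw":0},{"grip":0,"delta_pos":[0,0,0],"yaw":0},{"grip":0,"delta_pos":[0,0,0],"yaw":0},{"grip":0,"delta_pos":[0,0,0],"yaw":0},{"grip":0,"delta_pos":[0,0,0],"yaw":0},{"grip":0,"delta_pos":[0,0,0],"yaw":0}]' 15
python3 - <<'E'
from fit import *
from cell import read_camera
c=read_camera("top");np.savez("top6.npz",**c);crop(c,280,180,440,290,5,"pics/t11.png")
E
```

```text
clock: 30.5
tool_pos: [0.4936, -0.111, 0.0229]
orientation: [-1.572, 0.998, 0.803]
wrist_force: [-1.2, 0.1, 0.7]
grip_width: 0.0501
clk 30.5 pos [ 0.4936 -0.111   0.0229] q [-0.339  0.322 -0.462 -0.847 -0.718  0.208] F [-1.2  0.1  0.7] w 0.050148681591188043
tool x [ 0.377  0.39  -0.84 ] y [-0.583 -0.605 -0.542] z [-0.72   0.694 -0.001] head y -133.91
delta cm [ 0.02  0.33 -0.18] dist 0.4
clock: 31.3
tool_pos: [0.4937, -0.1139, 0.025]
orientation: [-1.577, 0.996, 0.795]
wrist_force: [-1.0, 2.2, 7.9]
grip_width: 0.0367
```

View pics/t11.png

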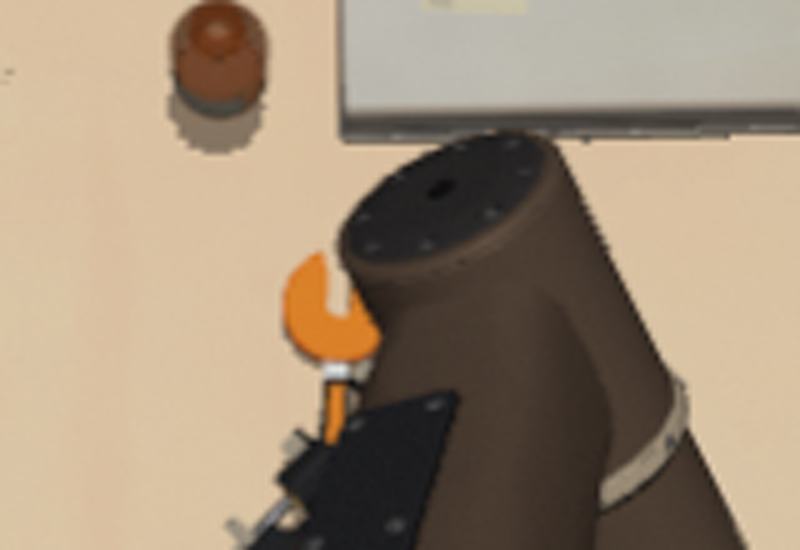

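```bash
python3 -m inch '[{"grip":0,"delta_pos":[0,0,0],"yaw":0},{"grip":0,"delta_pos":[0,0,0],"yaw":0},{"grip":0,"delta_pos":[0,0,0],"yaw":0},{"grip":0,"delta_pos":[0,0,0],"yaw":0}]' 35
python3 - <<'E'
from fit import *
from cell import read_camera
c=read_camera("top");np.savez("top6.npz",**c);crop(c,280,180,440,290,5,"pics/t12.png")
E
```

```text
clock: 31.75
tool_pos: [0.4937, -0.1139, 0.0251]
orientation: [-1.577, 0.996, 0.795]
wrist_force: [-2.4, 0.8, 9.3]
grip_width: 0.0353
```

View pics/t12.png

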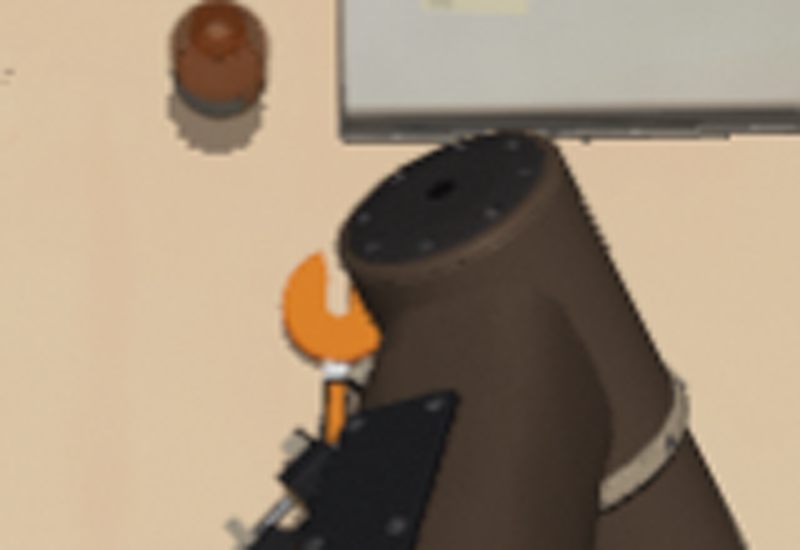

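```bash
python3 -m inch '[{"grip":60,"delta_pos":[0,0,0],"yaw":0},{"grip":60,"delta_pos":[0,0,0],"yaw":0},{"grip":60,"delta_pos":[0,0,0],"yaw":0},{"grip":60,"delta_pos":[-4,0,0],"yaw":0},{"grip":0,"delta_pos":[-8,0,0],"yaw":0},{"grip":0,"delta_pos":[-8,3,4],"yaw":0},{"grip":0,"delta_pos":[-8,3,8],"yaw":0},{"grip":0,"delta_pos":[-8,3,8],"yaw":0},{"grip":0,"delta_pos":[-8,3,8],"yaw":0}]' 35
python3 - <<'E'
from fit import *
from cell import read_camera
c=read_camera("top");np.savez("top7.npz",**c);crop(c,280,180,440,290,5,"pics/t13.png")
p,f=fit(c,"orange",[.556,-.12,.05],(330,220,370,280),0,"pics/f7.png");print(p,f)
E
python3 go.py .5 -.1 .1
```

```text
clock: 32.7
tool_pos: [0.3875, -0.1073, 0.0747]
orientation: [-1.577, 0.997, 0.796]
wrist_force: [0.6, -1.1, 0.8]
grip_width: 0.0178
[ 0.5538755  -0.11892393 -0.0416465 ] 790.055
clk 32.75 pos [ 0.3883 -0.1078  0.0747] q [-0.408  0.104 -0.607 -0.782 -0.802  0.182] F [0.8 0.1 0.1] w 0.014155726786442453
tool x [ 0.38   0.387 -0.84 ] y [-0.584 -0.604 -0.542] z [-0.718  0.696 -0.004] head y -134.0
delta cm [ 2.42 -8.36 -7.49] dist 11.5
```

View pics/t13.png

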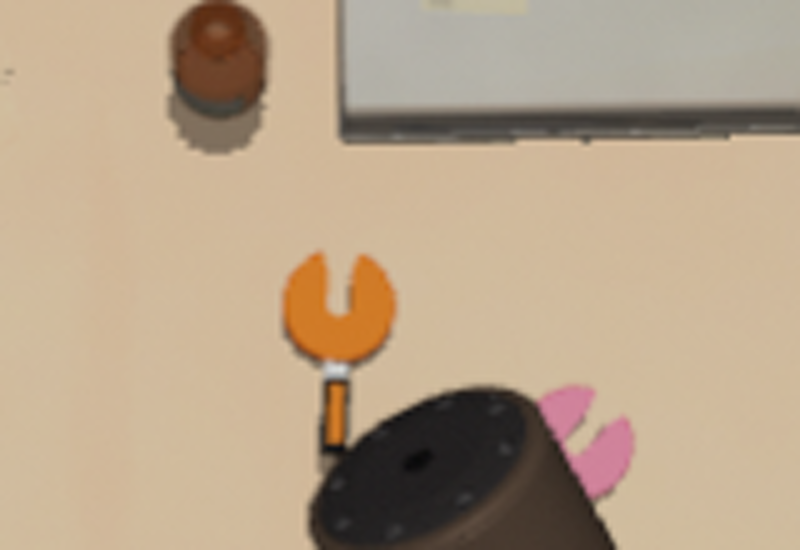

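```bash
cat > arc2.py <<'E'
import numpy as np
from cell import get_obs
from scipy.spatial.transform import Rotation as R
o=get_obs();M=R.from_euler('xyz',o['orientation']).as_matrix()
S=np.array([.5539,-.1189])
print(o['wrist_force'].round(1),o['joints'].round(2))
for th in (150,165,172,180,188,196,204,212,220,226,232,238):
    t=np.radians(th);p=S+.072*np.array([np.cos(t),np.sin(t)])+.028*np.array([np.sin(t),-np.cos(t)])
    X=np.r_[p,.019];print(th,X.round(4),(M.T@(X-o['tool_pos'])*100).round(2))
E
python3 arc2.py|head -4; python3 go.py .505 -.058 .09
```

```text
[0.8 0.1 0.1] [-0.41  0.1  -0.61 -0.78 -0.8   0.18]
150 [ 0.5055 -0.0587  0.019 ] [11.04 -6.79 -4.98]
165 [ 0.4916 -0.0732  0.019 ] [ 9.94 -5.09 -4.99]
172 [ 0.4865 -0.0812  0.019 ] [ 9.44 -4.32 -5.18]
clk 32.75 pos [ 0.3883 -0.1078  0.0747] q [-0.408  0.104 -0.607 -0.782 -0.802  0.182] F [0.8 0.1 0.1] w 0.014155726786442453
tool x [ 0.38   0.387 -0.84 ] y [-0.584 -0.604 -0.542] z [-0.718  0.696 -0.004] head y -134.0
delta cm [  5.08 -10.65  -4.92] dist 12.8
```

```bash
python3 -m inch '[{"grip":0,"delta_pos":[5.1,-10.6,-4.9],"yaw":0},{"grip":0,"delta_pos":[5.1,-10.6,-4.9],"yaw":0},{"grip":0,"delta_pos":[5.1,-10.6,-4.9],"yaw":0},{"grip":0,"delta_pos":[5.1,-10.6,-4.9],"yaw":0},{"grip":0,"delta_pos":[8,-8.7,-4.9],"yaw":0},{"grip":0,"delta_pos":[11,-6.8,-5],"yaw":0},{"grip":0,"delta_pos":[11,-6.8,-5],"yaw":0},{"grip":0,"delta_pos":[11,-6.8,-5],"yaw":0}]' 35; python3 arc2.py
```

```text
clock: 33.55
tool_pos: [0.505, -0.0591, 0.0184]
orientation: [-1.571, 0.999, 0.8]
wrist_force: [-0.3, 0.6, 0.9]
grip_width: 0.0001
[-0.3  0.6  0.9] [-0.22  0.31 -0.49 -0.88 -0.64  0.14]
150 [ 0.5055 -0.0587  0.019 ] [-0.01 -0.09 -0.01]
165 [ 0.4916 -0.0732  0.019 ] [-1.1   1.6  -0.02]
172 [ 0.4865 -0.0812  0.019 ] [-1.6   2.38 -0.21]
180 [ 0.4819 -0.0909  0.019 ] [-2.15  3.24 -0.56]
188 [ 0.4787 -0.1012  0.019 ] [-2.67  4.04 -1.05]
196 [ 0.477  -0.1118  0.019 ] [-3.15  4.79 -1.66]
204 [ 0.4767 -0.1226  0.019 ] [-3.58  5.45 -2.4 ]
212 [ 0.478  -0.1333  0.019 ] [-3.95  6.02 -3.24]
220 [ 0.4807 -0.1437  0.019 ] [-4.25  6.49 -4.16]
226 [ 0.4837 -0.1512  0.019 ] [-4.42  6.77 -4.9 ]
232 [ 0.4875 -0.1584  0.019 ] [-4.56  6.98 -5.67]
238 [ 0.492  -0.1651  0.019 ] [-4.65  7.12 -6.46]
```

```bash
python3 -m inch '[{"grip":0,"delta_pos":[-1.1,1.6,0],"yaw":0},{"grip":0,"delta_pos":[-1.6,2.4,-0.2],"yaw":0},{"grip":0,"delta_pos":[-2.15,3.24,-0.55],"yaw":0},{"grip":0,"delta_pos":[-2.67,4.04,-1.05],"yaw":0},{"grip":0,"delta_pos":[-3.15,4.8,-1.65],"yaw":0},{"grip":0,"delta_pos":[-3.6,5.45,-2.4],"yaw":0},{"grip":0,"delta_pos":[-3.95,6.0,-3.25],"yaw":0},{"grip":0,"delta_pos":[-3.95,6.0,-3.25],"yaw":0}]' 35
python3 - <<'E'
from fit import *
from cell import read_camera
c=read_camera("top");np.savez("top8.npz",**c);crop(c,280,180,440,290,5,"pics/t14.png")
E
```

```text
clock: 34.35
tool_pos: [0.479, -0.1343, 0.0194]
orientation: [-1.576, 0.998, 0.795]
wrist_force: [0.3, -0.0, -0.2]
grip_width: 0.0005
```

View pics/t14.png

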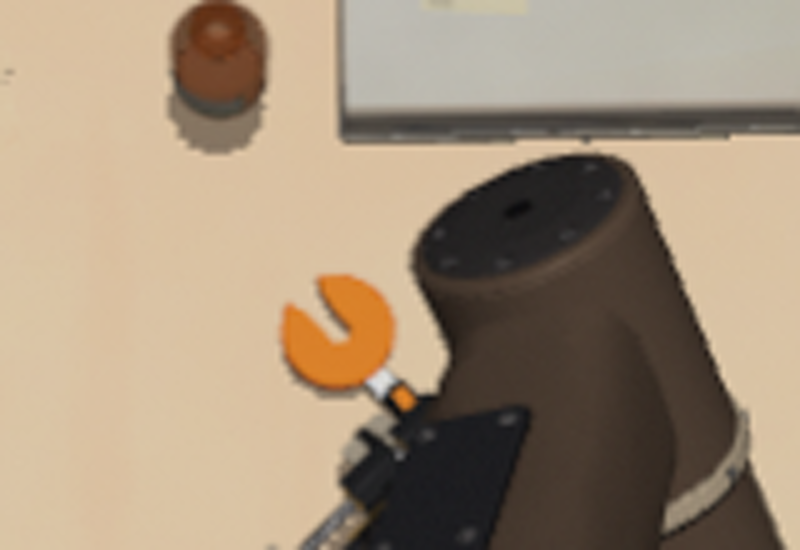

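```bash
python3 - <<'E'
from fit import *
c=dict(np.load("top8.npz"))
p,f=fit(c,"orange",[.545,-.12,.65],(332,232,360,259),0,"pics/f8.png",tab=0);print(p,np.degrees(p[2]),f)
E
python3 arc2.py | tail -4
```

```text
[ 0.53876548 -0.11797141  0.70450483] 40.365153554572075 767.8680555555555
220 [ 0.4807 -0.1437  0.019 ] [-0.29  0.51 -0.86]
226 [ 0.4837 -0.1512  0.019 ] [-0.47  0.79 -1.59]
232 [ 0.4875 -0.1584  0.019 ] [-0.61  1.   -2.36]
238 [ 0.492  -0.1651  0.019 ] [-0.7   1.15 -3.15]
```

```bash
python3 -m inch '[{"grip":0,"delta_pos":[-0.1,0.1,-0.4],"yaw":0},{"grip":0,"delta_pos":[-0.2,0.2,-0.7],"yaw":0},{"grip":0,"delta_pos":[-0.2,0.2,-0.7],"yaw":0},{"grip":0,"delta_pos":[-0.2,0.2,0.3],"yaw":0},{"grip":40,"delta_pos":[-5,0.2,0.3],"yaw":0},{"grip":60,"delta_pos":[-10,0.2,0.3],"yaw":0},{"grip":60,"delta_pos":[-12,0.2,0.3],"yaw":0},{"grip":60,"delta_pos":[-12,0.2,0.3],"yaw":0}]' 35
python3 - <<'E'
from fit import *
from cell import *
c=read_camera("top");np.savez("top9.npz",**c);crop(c,280,180,440,290,5,"pics/t15.png")
p,f=fit(c,"orange",[.54,-.12,.75],(332,232,360,259),0,"pics/f9.png",tab=0);print(p,np.degrees(p[2]),f)
g=np.r_[p[:2]-.064*np.array([np.cos(p[2]),np.sin(p[2])]),.03]
from scipy.spatial.transform import Rotation as R
M=R.from_euler('xyz',get_obs()['orientation']).as_matrix()
print("tcp target",(g+grasp_offset*M[:,0]).round(4))
E
```

```text
clock: 35.2
tool_pos: [0.4298, -0.1793, 0.1222]
orientation: [-1.585, 0.996, 0.788]
wrist_force: [-0.4, -0.7, -0.0]
grip_width: 0.0265
[ 0.53868982 -0.11835694  0.76814944] 44.01172088605457 689.0139715608466
tcp target [ 0.4998 -0.1556  0.0142]
```

View pics/t15.png

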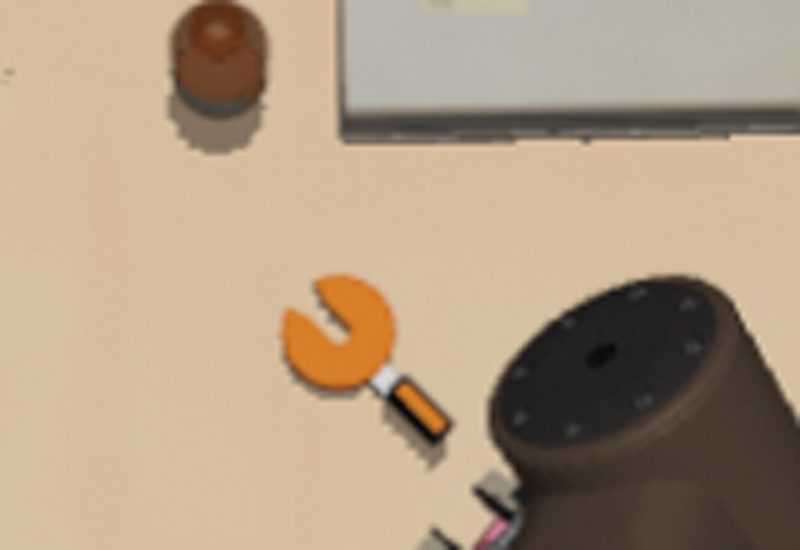

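```bash
python3 go.py .4618 -.1943 .103; python3 -c "
from m import *
print(onplane(ct,[(381,285)],.044))"
```

```text
clk 35.25 pos [ 0.4297 -0.1782  0.1206] q [-0.503  0.142 -0.435 -0.699 -0.949  0.139] F [-0.1 -0.1 -0.3] w 0.030486542256990646
tool x [ 0.382  0.387 -0.839] y [-0.583 -0.604 -0.543] z [-0.717  0.697 -0.005] head y -133.98
delta cm [ 2.08  0.05 -3.41] dist 4.0
[[ 0.42842579 -0.21006034  0.044     ]]
```

```bash
python3 -m inch '[{"grip":60,"delta_pos":[2.1,0.05,-3.4],"yaw":0},{"grip":60,"delta_pos":[2.1,0.05,-3.4],"yaw":0},{"grip":60,"delta_pos":[2.1,0.05,-3.4],"yaw":0},{"grip":60,"delta_pos":[2.1,0.05,-3.4],"yaw":0}]' 35; python3 go.py .4998 -.1556 .019
```

```text
clock: 35.65
tool_pos: [0.4611, -0.1931, 0.1005]
orientation: [-1.571, 0.998, 0.801]
wrist_force: [-0.5, -0.1, -0.4]
grip_width: 0.0523
clk 35.65 pos [ 0.4611 -0.1931  0.1005] q [-0.501  0.224 -0.384 -0.71  -0.93   0.158] F [-0.5 -0.1 -0.4] w 0.052346492636052205
tool x [ 0.377  0.389 -0.84 ] y [-0.585 -0.603 -0.542] z [-0.718  0.696  0.   ] head y -134.1
delta cm [ 9.77 -0.11 -0.18] dist 9.8
```

```bash
python3 -m inch '[{"grip":60,"delta_pos":[4,-0.1,-0.2],"yaw":0},{"grip":60,"delta_pos":[7.5,-0.1,-0.2],"yaw":0},{"grip":60,"delta_pos":[9.8,-0.1,-0.2],"yaw":0},{"grip":60,"delta_pos":[9.8,-0.1,-0.2],"yaw":0},{"grip":0,"delta_pos":[9.8,-0.1,-0.2],"yaw":0},{"grip":0,"delta_pos":[9.8,-0.1,-0.2],"yaw":0},{"grip":0,"delta_pos":[9.8,-0.1,-0.2],"yaw":0},{"grip":0,"delta_pos":[9.8,-0.1,-0.2],"yaw":0},{"grip":0,"delta_pos":[9.8,-0.1,-0.2],"yaw":0},{"grip":0,"delta_pos":[9.8,-0.1,-0.2],"yaw":0}]' 55; python3 go.py .47 .046 .12
```

```text
clock: 36.65
tool_pos: [0.5012, -0.1572, 0.0202]
orientation: [-1.577, 0.997, 0.796]
wrist_force: [-1.1, -1.4, 3.4]
grip_width: 0.0135
clk 36.65 pos [ 0.5012 -0.1572  0.0202] q [-0.422  0.365 -0.403 -0.821 -0.769  0.25 ] F [-1.1 -1.4  3.4] w 0.013540986079108823
tool x [ 0.38   0.388 -0.84 ] y [-0.584 -0.604 -0.543] z [-0.718  0.696 -0.003] head y -134.02
delta cm [ -1.69 -15.87  16.36] dist 22.9
```

```bash
python3 -m inch '[{"grip":0,"delta_pos":[-3,-2,0],"yaw":0},{"grip":0,"delta_pos":[-7,-4.5,0],"yaw":0},{"grip":0,"delta_pos":[-7,-5,0],"yaw":0},{"grip":0,"delta_pos":[-1.7,-15.9,16.4],"yaw":0},{"grip":0,"delta_pos":[-1.7,-15.9,16.4],"yaw":0},{"grip":0,"delta_pos":[-1.7,-15.9,16.4],"yaw":0},{"grip":0,"delta_pos":[-1.7,-15.9,16.4],"yaw":0},{"grip":0,"delta_pos":[-1.7,-15.9,16.4],"yaw":0},{"grip":0,"delta_pos":[-1.7,-15.9,16.4],"yaw":0},{"grip":0,"delta_pos":[-1.7,-15.9,16.4],"yaw":0}]' 55;  python3 - <<'E'
from fit import *
from cell import *
c=read_camera("top");np.savez("top10.npz",**c);crop(c,180,180,340,290,5,"pics/t16.png")
t=get_obs()['tool_pos'];print(t,get_obs()['wrist_force'])
p0=np.r_[t[:2]+[.037,.039],.8]
u=proj(c,np.r_[p0[:2],t[2]])[0].astype(int);w=(u[0]-17,u[1]-17,u[0]+17,u[1]+17)
p,f=fit(c,"orange",p0,w,t[2]-.0202,"pics/f10.png",s=6,tab=0);print(p,np.degrees(p[2]),f,"off",p[:2]-t[:2])
E
```

```text
clock: 37.65
tool_pos: [0.4696, 0.0466, 0.1197]
orientation: [-1.575, 0.998, 0.798]
wrist_force: [1.5, 0.6, -1.4]
grip_width: 0.0137
[0.46983448 0.04579342 0.11959399] [-0.79100524 -0.4222682  -1.70169918]
[0.50673002 0.08550054 0.77362106] 44.3252214459466 1297.6264417531718 off [0.03689554 0.03970711]
```

View pics/t16.png

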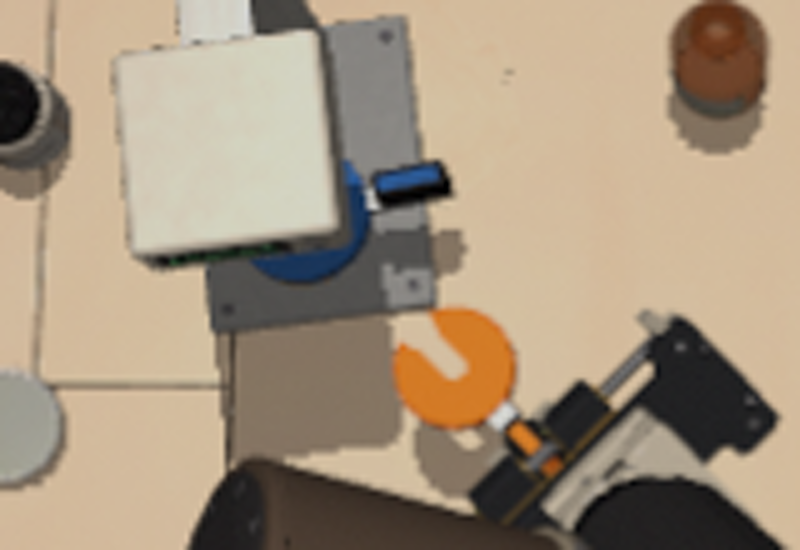

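View pics/f10.png

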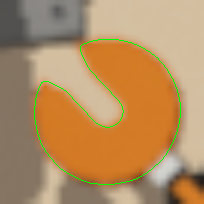

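```bash
python3 go.py .5276 .1063 .109
```

```text
clk 37.7 pos [0.4698 0.0458 0.1196] q [ 0.168 -0.008 -0.63  -0.64  -0.563 -0.457] F [-0.8 -0.4 -1.7] w 0.013597662911353134
tool x [ 0.379  0.387 -0.84 ] y [-0.585 -0.603 -0.542] z [-0.717  0.697 -0.002] head y -134.11
delta cm [ 5.42 -6.46  0.08] dist 8.4
```

```bash
python3 -m inch '[{"grip":0,"delta_pos":[1.4,-1.6,0],"yaw":0},{"grip":0,"delta_pos":[2.8,-3.2,0.1],"yaw":0},{"grip":0,"delta_pos":[4.2,-4.8,0.1],"yaw":0},{"grip":0,"delta_pos":[5.4,-6.4,0.1],"yaw":0},{"grip":0,"delta_pos":[5.4,-6.4,0.1],"yaw":0},{"grip":0,"delta_pos":[5.4,-6.4,0.1],"yaw":0}]' 55; python3 go.py .5586 .1385 .109; python3 tabang.py pics/t17.png
```

```text
clock: 38.3
tool_pos: [0.5269, 0.1052, 0.1082]
orientation: [-1.573, 0.999, 0.796]
wrist_force: [-0.3, 0.2, -2.0]
grip_width: 0.0136
clk 38.3 pos [0.5269 0.1052 0.1082] q [ 0.316  0.091 -0.575 -0.6   -0.458 -0.605] F [-0.3  0.2 -2. ] w 0.013567104181349512
tool x [ 0.378  0.387 -0.841] y [-0.587 -0.603 -0.541] z [-0.716  0.698 -0.001] head y -134.22
delta cm [ 2.42 -3.91  0.05] dist 4.6
47 [0.6085 0.1126 0.1122] -78.5680420470877 0.06668302149868344
```

View pics/t17.png

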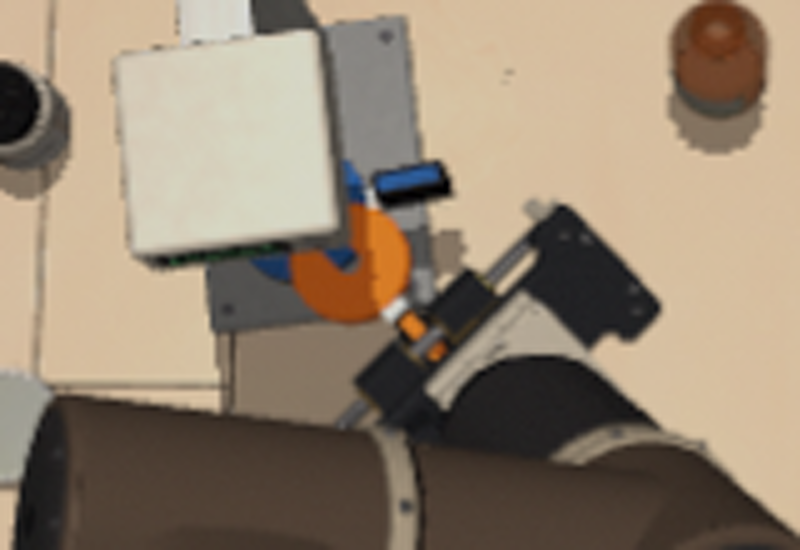

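```bash
python3 -m inch '[{"grip":0,"delta_pos":[0.6,-1,0],"yaw":0},{"grip":0,"delta_pos":[1.2,-2,0],"yaw":0},{"grip":0,"delta_pos":[1.8,-3,0],"yaw":0},{"grip":0,"delta_pos":[2.4,-3.9,0],"yaw":0},{"grip":0,"delta_pos":[2.4,-3.9,0],"yaw":0},{"grip":0,"delta_pos":[2.4,-3.9,0],"yaw":0}]' 55; python3 go.py .5586 .1385 .109; python3 -m inch '[{"grip":0,"delta_pos":[0.1,-0.16,0],"yaw":0},{"grip":0,"delta_pos":[0.13,-0.21,0],"yaw":0},{"grip":0,"delta_pos":[0.13,-0.21,0],"yaw":0}]' 55;python3 go.py .5586 .1385 .109; python3 tabang.py pics/t18.png
```

```text
clock: 38.95
tool_pos: [0.5585, 0.1404, 0.1099]
orientation: [-1.574, 0.998, 0.798]
wrist_force: [-0.7, -0.0, -0.8]
grip_width: 0.0136
clk 38.95 pos [0.5585 0.1404 0.1099] q [ 0.388  0.136 -0.534 -0.554 -0.423 -0.703] F [-0.7 -0.  -0.8] w 0.01359889343207638
tool x [ 0.378  0.388 -0.84 ] y [-0.584 -0.604 -0.542] z [-0.718  0.696 -0.002] head y -134.0
delta cm [ 0.    0.16 -0.14] dist 0.2
clock: 39.25
tool_pos: [0.5598, 0.1413, 0.11]
orientation: [-1.574, 0.998, 0.798]
wrist_force: [-3.6, -2.7, 0.7]
grip_width: 0.0136
clk 39.25 pos [0.5598 0.1413 0.11  ] q [ 0.39   0.138 -0.533 -0.552 -0.423 -0.708] F [-3.6 -2.7  0.7] w 0.01356654637426766
tool x [ 0.378  0.388 -0.841] y [-0.585 -0.604 -0.542] z [-0.718  0.696 -0.002] head y -134.06
delta cm [-0.07  0.29 -0.11] dist 0.3
46 [0.6085 0.1129 0.1127] -78.55442178074696 0.0664544625295692
```

View pics/t18.png

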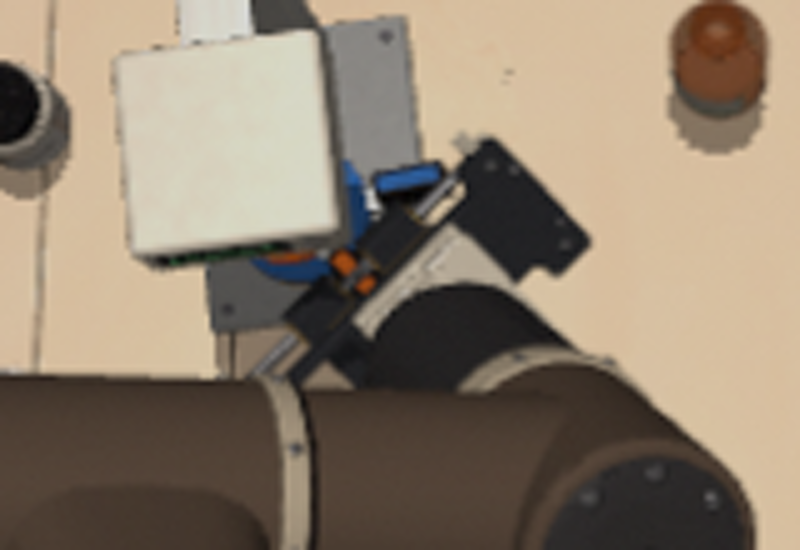

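```bash
python3 go.py .5584 .1398 .1045
```

```text
clk 39.3 pos [0.5597 0.1413 0.11  ] q [ 0.39   0.138 -0.533 -0.552 -0.423 -0.708] F [-3.4 -1.9 -0.2] w 0.013915872264507452
tool x [ 0.378  0.388 -0.841] y [-0.585 -0.604 -0.542] z [-0.718  0.696 -0.002] head y -134.07
delta cm [ 0.35  0.47 -0.01] dist 0.6
```

```bash
python3 -m inch '[{"grip":0,"delta_pos":[0.1,0.3,0],"yaw":0},{"grip":0,"delta_pos":[0.35,0.47,0],"yaw":0},{"grip":0,"delta_pos":[0.35,0.47,0],"yaw":0}]' 55; python3 go.py .5584 .1398 .1045
```

```text
clock: 39.6
tool_pos: [0.5592, 0.1402, 0.1045]
orientation: [-1.575, 0.997, 0.797]
wrist_force: [-0.5, 0.3, -0.4]
grip_width: 0.0136
clk 39.6 pos [0.5592 0.1402 0.1045] q [ 0.383  0.146 -0.534 -0.569 -0.416 -0.684] F [-0.5  0.3 -0.4] w 0.013568772387705248
tool x [ 0.379  0.388 -0.84 ] y [-0.584 -0.603 -0.543] z [-0.717  0.697 -0.002] head y -134.08
delta cm [-0.05  0.07  0.03] dist 0.1
```

```bash
python3 -m inch '[{"grip":0,"delta_pos":[0.08,0.05,0],"yaw":0},{"grip":0,"delta_pos":[0.08,0.05,0],"yaw":0},{"grip":30,"delta_pos":[0.08,0.05,0],"yaw":0},{"grip":30,"delta_pos":[0.08,0.05,0],"yaw":0},{"grip":30,"delta_pos":[0.08,0.05,0],"yaw":0},{"grip":30,"delta_pos":[-3,0.05,0],"yaw":0},{"grip":30,"delta_pos":[-7,0.05,0],"yaw":0},{"grip":30,"delta_pos":[-11,0.05,0],"yaw":0},{"grip":30,"delta_pos":[-11,0.05,0],"yaw":0}]' 55; python3 go.py .42 -.12 .3;python3 tabang.py pics/t19.png
```

```text
clock: 40.5
tool_pos: [0.5178, 0.0964, 0.2022]
orientation: [-1.583, 0.991, 0.79]
wrist_force: [0.5, 0.3, 0.4]
grip_width: 0.0262
clk 40.5 pos [0.5178 0.0964 0.2022] q [ 0.349 -0.076 -0.546 -0.422 -0.608 -0.829] F [0.5 0.3 0.4] w 0.026212427612008846
tool x [ 0.386  0.389 -0.837] y [-0.58  -0.603 -0.548] z [-0.718  0.696 -0.007] head y -133.87
delta cm [-20.37  13.36  -8.12] dist 25.7
48 [0.6075 0.1134 0.1125] -79.32975471474157 0.06572680936304312
```

View pics/t19.png

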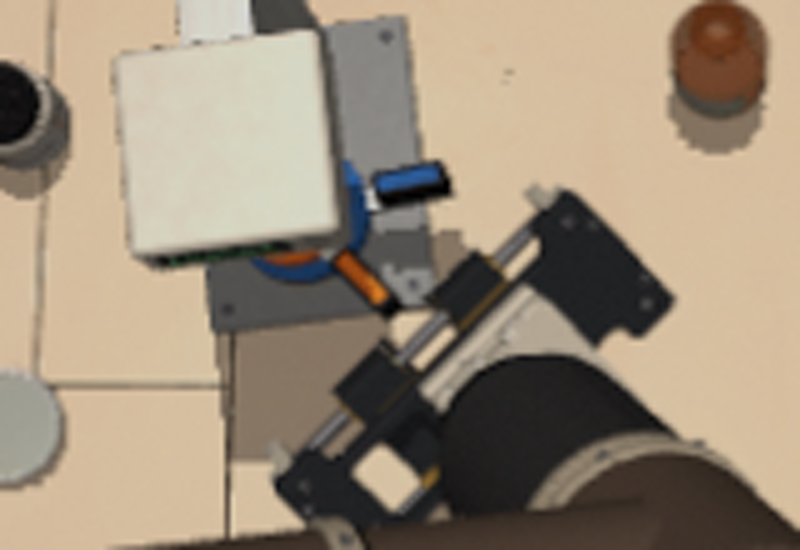

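```bash
python3 -m inch '[{"grip":30,"delta_pos":[-5,0,0],"yaw":0},{"grip":30,"delta_pos":[-10,0,0],"yaw":0},{"grip":30,"delta_pos":[-15,0,0],"yaw":0},{"grip":30,"delta_pos":[-20,0,0],"yaw":0},{"grip":30,"delta_pos":[-20,0,0],"yaw":0}]' 30; python3 go.py .40 .38 .42
```

```text
clock: 41.05
tool_pos: [0.4422, 0.018, 0.3715]
orientation: [-1.588, 0.99, 0.785]
wrist_force: [1.2, 0.1, -0.5]
grip_width: 0.0261
clk 41.05 pos [0.4422 0.018  0.3715] q [ 0.18  -0.328 -0.356 -0.362 -1.077 -0.852] F [ 1.2  0.1 -0.5] w 0.026056687382162456
tool x [ 0.388  0.388 -0.836] y [-0.579 -0.603 -0.548] z [-0.717  0.697 -0.01 ] head y -133.84
delta cm [  8.34 -22.05  28.21] dist 36.8
```

```bash
python3 -m inch '[{"grip":30,"delta_pos":[8.3,-22,28.2],"yaw":0},{"grip":30,"delta_pos":[8.3,-22,28.2],"yaw":0},{"grip":30,"delta_pos":[8.3,-22,28.2],"yaw":0},{"grip":30,"delta_pos":[8.3,-22,28.2],"yaw":0},{"grip":30,"delta_pos":[8.3,-22,28.2],"yaw":0},{"grip":30,"delta_pos":[8.3,-22,28.2],"yaw":0},{"grip":30,"delta_pos":[8.3,-22,28.2],"yaw":0},{"grip":30,"delta_pos":[8.3,-22,28.2],"yaw":0},{"grip":30,"delta_pos":[8.3,-22,28.2],"yaw":0}]' 30
python3 - <<'E'
from fit import *
from cell import read_camera
c=read_camera("scene");np.savez("scene9.npz",**c);crop(c,230,90,330,220,6,"pics/s9.png")
c=read_camera("top");np.savez("top19.npz",**c);crop(c,180,180,340,290,5,"pics/t20.png")
E
```

```text
clock: 41.95
tool_pos: [0.3973, 0.3861, 0.4125]
orientation: [-1.577, 1.0, 0.8]
wrist_force: [0.5, -0.0, -1.0]
grip_width: 0.0261
```

View pics/s9.png

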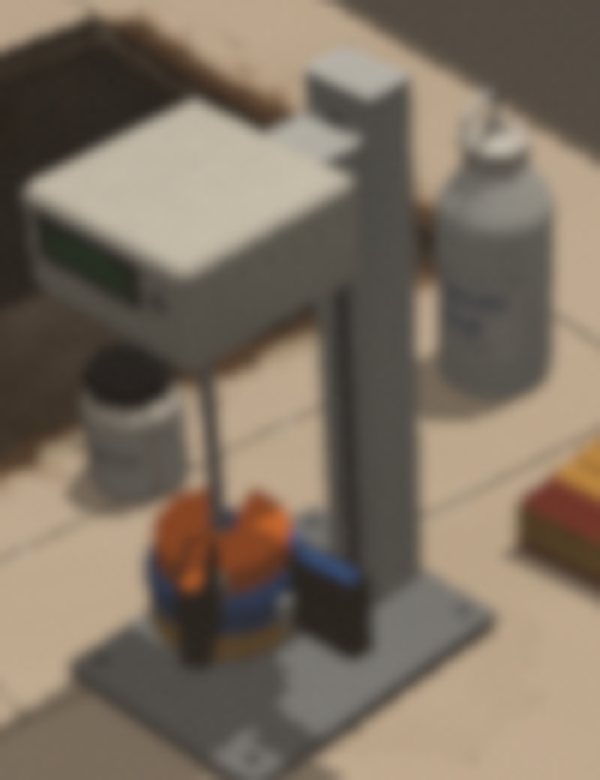

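View pics/t20.png

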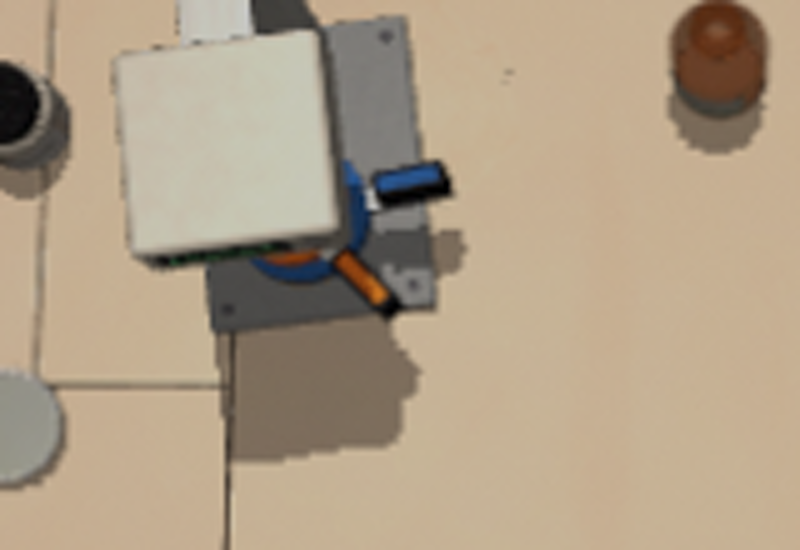

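Run:
```python
from fit import *
c=dict(np.load("scene9.npz"))
S=[.5953,.178]
p,f=fit(c,"orange",[*S,.8],(250,166,286,192),.084,"pics/f11.png",s=6,tab=0);print("orange scene",p,np.degrees(p[2]),f)
# tabs in top
c2=dict(np.load("top19.npz"));W=cloud(c2);hsv=cv2.cvtColor(c2["image"],cv2.COLOR_BGR2HSV)
for n,lo,hi,z0,z1 in [("blue",(100,120,40),(125,255,255),.098,.122),("orange",(5,150,90),(20,255,255),.116,.14)]:
    m=(cv2.inRange(hsv,lo,hi)>0)&(W[...,2]>z0)&(W[...,2]<z1)&(abs(W[...,1]-.14)<.09)&(W[...,0]>.5)&(W[...,0]<.68)
    P=W[m];v=np.linalg.svd(P[:,:2]-P[:,:2].mean(0))[2][0];d=P[:,:2].mean(0)-S
    print(n,len(P),P.mean(0).round(4),"radial",(np.degrees(np.arctan2(d[1],d[0]))+180).round(1),np.hypot(*d).round(4),"axis",np.degrees(np.arctan2(v[1],v[0])).round(1)%180)
o=cv2.resize(c["image"][150:215,240:310],None,fx=10,fy=10,interpolation=cv2.INTER_CUBIC)
a=np.linspace(0,2*np.pi,80)
for R,z,h,col in [(.038,.084,101,(255,255,0)),(.032,.100,46,(0,255,255)),(.036,.068,0,(255,255,255)),(.036,.05,0,(200,200,200)),(.038,.068,0,(255,128,0))]:
    q=proj(c,np.c_[S[0]+R*np.cos(a),S[1]+R*np.sin(a),a*0+z]);q=((q-[240,150]+.5)*10-.5).astype(int);cv2.polylines(o,[q],True,col,1)
cv2.imwrite("pics/ov.png",o)
for n,u in [("bottle",(323,190)),("jar",(180,201)),("petri",(181,266))]: print(n,W[u[1],u[0]].round(3))
```

```text
orange scene [0.5939009  0.17742632 0.82459442] 47.24578013035331 4709.172602089268
blue 47 [0.6085 0.1126 0.1123] radial 101.4 0.0667 axis 100.0
orange 38 [0.5512 0.1326 0.1278] radial 45.8 0.0633 axis 46.69999999999999
bottle [ 0.677 -0.051  0.115]
jar [0.656 0.347 0.066]
petri [0.479 0.349 0.018]
```

View pics/ov.png

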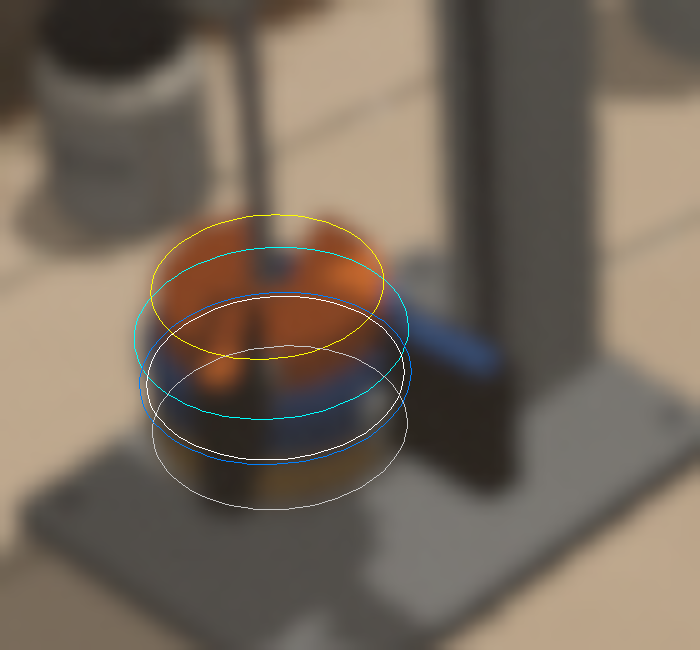

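```bash
python3 -c "
from cell import *
print(get_obs()['clock'],get_obs()['wrist_force']);job_done()"
```

```text
42.05 [ 0.3742721   0.06522513 -0.27255975]
the job is handed in; nothing more can be done
```

I handed the job in at 42 s with both masses stacked on the stem. But one wrist-force reading, about 183 N, broke the 120 N limit, so the run may have failed there.

**What I did**
- I turned the blue and orange masses on the bench with the tool upright.
- The move command can't tilt the tool, so I got the 33° lean by pushing against the arm's reach limit.
- I slid blue on until it touched the stem, backed it off about 2 mm, lowered it onto the brass mass and let go. I then pushed its tab round by another 55° or so.
- I squeezed orange's tab to turn it to the lean direction, which failed because the jaws jammed. Pushing the tab sideways with closed fingers worked.
- I slid orange onto blue the same way and moved the arm clear.

**Last checks (camera images)**
- **Slots:** orange faces 46°, blue 101° and brass about -4°. Orange is about 54° from blue. Blue is about 105° from brass, from a brass reading taken before stacking; I couldn't see the brass slot at the end. If brass turned with blue, they would still be about 50° apart.
- **Position:** the tab heights match flat stacking. The orange disc fits within about 2 mm of the stem axis, and the blue tab's centre reads about 2.7 mm further out than ideal; both are within the 6 mm limit.
- **Bystanders:** the bottle, jar and petri dish are within about 3 mm of where they started. I saw no arm contact with the stand.

**Problems**
- **Wrist force:** the 183 N reading came at 13.0 s, when joint 3 hit its end stop as I first pushed out to the reach limit. It was gone at the next reading 0.2 s later.
- **Joint range:** joint 3 read 1.252 against its stated 1.25 limit several times while I was getting the lean.
- **Wall:** a force of about 9 N showed up near the left wall around 15.6 s, probably a light touch.

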